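Slide a standing tube home into the stop square

ROBOT

A 6-joint arm with a two-finger parallel gripper is mounted at the origin on the work surface. World frame = base frame: x ahead of the robot, y to its left, z up, the work surface at z = 0. Lengths are in m, angles in degrees, forces in N, time in s.
With the tool pointing down it reaches from about 0.225 to 0.725 m from the base axis. Payload 3.1 kg.
Tool frame: the origin (TCP) lies at the very end of the fingers, on their centre line; the grasp point (between the pads) lies 19 mm behind it; z points along the fingers, x is the direction in which the jaws open and shut, and the axes are right-handed (so a half turn about z gives the same grasp; the last joint's range is limited). The gripper opens to 85 mm and grips with 20 to 120 N. Pads are 22 mm wide; open, the fingers measure 114 mm over their backs; the gripper's body (76 mm by 85 mm) begins 54 mm behind the grasp point. The pads swing forward as they close: fully open they stand 13 mm farther back than shut.
Start: joints at [-76.937, 2.75, 5.684, 92.934, 0, 82.678], TCP at [0.183, -0.492, 0.211] pointing down, gripper open.
Joint ranges: [-166.93, 166.93], [-56.73, 111.36], [-69.38, 81.34], [-121.58, 131.49], [-85.45, 84.26], [-180, 180]. Speed limits (degrees/s): [159.86, 159.86, 180, 180, 180, 180].

INTERFACE

Orientations are given as a 3x3 rotation matrix whose columns are the frame's x, y, z axes.
In Python, from plant import status, viewer, bot gives the robot as it stands.
- The arm moves only by the tool servo_tool, never from a script. Its argument "commands" is a list of rows, each an object of numbers: "tx", "ty", "tz": the shift along the tool's x, y, z in m; "wx", "wy", "wz": the turn, a rotation vector about the tool's x, y, z in rad; "jaw": the closure, from 0 (fully open) to 1 (shut). In form: [{"tx": .., "ty": .., "tz": .., "wx": .., "wy": .., "wz": .., "jaw": ..}, ...]. A call has 1 to 5 rows; each row is the pose to reach, as a shift and turn from the pose commanded when the call began, along the tool's axes at that moment; what a row does not reach only later rows make up. A row lasts 1/10 s, in which the tool goes at most 50 mm and 8.59 degrees, less where a joint would pass 70% of its speed; a pose out of reach is approached as far as the arm can. A call with a gripper value outside its range is refused whole. The fingers move at their own pace and stop on an object; the grip force is fixed at half the most. Time passes only in rows, so rows that repeat a pose let the fingers close. It gives the time, the measured TCP pose, the force and the opening at its end, in the units of the state.
- status.observe(): the state, without advancing time (a new reading comes with each control period).
- viewer.read_camera(name): name is "scene" or "top" or "wrist"; returns a dict with "color" (400x640x3 uint8, red, green, blue), "mtx" (3x3 intrinsics, pixels), "cam_to_world" (4x4, takes a point from camera to world coordinates); the wrist camera has in their place "T_tool_cam" (4x4, takes a point from camera to tool coordinates, whose origin is the TCP and whose axes are the tool frame's). Camera axes: x right, y down, z forward; pixel columns grow to the right and rows downward; lengths in m; the calibration is good to about 2 mm. A picture is of the moment at which its call begins: read the wrist's pose just before it. There is no depth.
- bot.finish_job(): hands the job in, once; it reports no verdict.
The state is a dict: "time": time; "joints": joint angles; "qd": joint speeds; "joint_torque": joint torques, N m; "position": TCP position; "eef_rot": TCP orientation; "contact_force": force on the tool from outside, world axes, zero at the start; "wrist_torque": the same for the moment, N m; "grip_width": finger opening in m.
Only numpy, scipy, OpenCV 4.12 (cv2) and the standard library are available. Lean on these libraries where they do the work, as an engineer would, in place of code of your own. Each camera call takes 0.05 s, during which the arm holds its last target.

TASK

Fit up the post for tacking: slide the tall red-primed square tube across the fixture table into the inside corner of the dark stop square, so that it stands upright with one side flush against each arm of the square. Push it with the fingertips low down near its foot so that it does not tip; do not take it between the fingers or lift it. Leave the spray can, the flap disc and the short pipe stub where they are, and let go of the tube when it is home.

Things in the scene. Friction and masses are not known exactly. Their poses are not given: they have to be found in the camera images.
- tube: Post to slide: loose square steel tube standing on end, 40 x 40 mm, 200 mm tall, open top, 3 mm wall, 0.5 to 0.85 kg, red-oxide primer, lowest 20 mm ground bright. Origin: centre of its foot, on the table; x, y square to its sides, z up. Starts 30 to 100 mm clear of each arm of the square, turned up to 0.3 rad from it. A push over 40 mm above the table may tip it; 2 to 4 N low down slides it.
- square: Rigid dark steel L bolted flat to the table, 25 mm high (bolt heads 6 mm more), arms 50 mm wide. Origin: inside corner, at table height. Inner faces, 150 mm long: plane x = 0 (y from 0 to -150 mm) and plane y = 0 (x from 0 to -150 mm). The open quarter (x < 0, y < 0) looks towards the robot. Tube home: its origin at x = y = -20 mm here, sides parallel to the arms.
- can: Bystander: white spray can with an orange cap, 52 mm across, 170 mm tall, standing, loose, outside the square on the robot's right. Origin: centre of its underside.
- flap: Bystander: brown flap disc 125 mm across, 14 mm thick, lying flat, loose, outside the square on the robot's left. Origin: centre of its underside.
- stub: Bystander: short bright pipe stub, 48 mm outside diameter, 70 mm tall, standing, loose, outside the square on the side away from the robot. Origin: centre of its underside.

How it is judged (in metres and radians):
At the end, for the whole second after the job is handed in: The tube stands upright on the table (within 0.03 rad), at rest, in the inside corner of the square: its centre within 2 mm of fully home against each arm and its sides parallel to the arms within 0.04 rad (x of tube in the frame of square between -0.022 and -0.0185 m and y of tube in the frame of square between -0.022 and -0.0185 m and (angle between the x axis of tube and the x axis of square, either way round below 0.04 rad or angle between the x axis of tube and the y axis of square, either way round below 0.04 rad) and angle between tube's own z axis and vertical below 0.03 rad and height (world z) of tube below 0.003 m and linear speed of tube below 0.01 m/s); the robot touches nothing.
It fails at once if the tube is lifted off the table (height (world z) of tube above 0.012 m).
It fails at once if the tube is tipped (more than about 10 degrees) (angle between tube's own z axis and vertical above 0.18 rad).
It fails at once if the tube is pushed high up instead of low near its foot (touched with the grasp point between the pads more than 80 mm above the table) (contact force between the arm and tube above 0.5 N and height (world z) of the grasp point above 0.08 m).
It fails at once if the tube is taken between the fingers (x of the grasp point in the frame of tube between -0.02 and 0.02 m and y of the grasp point in the frame of tube between -0.02 and 0.02 m and z of the grasp point in the frame of tube below 0.2 m).
It fails at once if the spray can, flap disc or pipe stub is disturbed (moved over 15 mm) (distance of any of can, flap, stub from where it was at the start of the episode above 0.015 m).
It also fails if it takes over 64 s, if anything falls off the work surface, if the arm or the gripper's body presses on something with over 40 N, if the wrist force passes 120 N, or if a joint passes its speed limit or range.

## Working session

There is one attempt and no reset: what is moved stays moved. The work goes in short steps, Python scripts to look and compute and a tool call to move; the robot and the scene stay as the last step left them, time stands still between calls to the robot, and variables do not carry over. Pictures are saved under pics/ and viewed, and the job is handed in when it is done.

Besides the shell and the picture viewer there is one more tool, called after ">>>" as name(argument=value, ...) on one line, values as JSON. servo_tool: Moves the arm, as the interface text tells. Its arguments: {"type":"object","properties":{"commands":{"type":"array","items":{"type":"object","properties":{"tx":{"type":"number"},"ty":{"type":"number"},"tz":{"type":"number"},"wx":{"type":"number"},"wy":{"type":"number"},"wz":{"type":"number"},"jaw":{"type":"number"}}}}},"required":["commands"]}

```bash
ls; mkdir -p pics; python3 - <<'E'
from plant import status, viewer, bot
import cv2,numpy as np
s=status.observe()
for k in s: print(k,np.round(s[k],4).tolist())
for n in ["top","scene"]:
    c=viewer.read_camera(n); cv2.imwrite(f"pics/{n}0.png",c["color"][:,:,::-1]); print(n,c["mtx"],c["cam_to_world"])
E
```

```text
pics
time 0.0
joints [-76.9361, 2.792, 5.5921, 92.9334, 0.0012, 82.6774]
qd [-0.0761, 0.0308, 0.1067, -0.097, -0.0533, 0.0317]
joint_torque [-0.0006, -33.8787, 32.0013, 0.0204, -0.0002, 0.0]
position [0.1827, -0.4915, 0.2098]
eef_rot [[0.3484, -0.9374, -0.0005], [-0.9374, -0.3484, 0.0023], [-0.0023, -0.0003, -1.0]]
contact_force [0.2299, -1.2068, -0.3901]
wrist_torque [0.0206, 0.0324, -0.0133]
grip_width 0.0853
top [[478.24784774   0.         323.42172666]
 [  0.         478.24784774 199.66672848]
 [  0.           0.           1.        ]] [[ 0.02288159 -0.99732613  0.06940476  0.55501301]
 [-0.99967486 -0.02204357  0.01281652  0.00909879]
 [-0.01125232 -0.06967545 -0.99750625  0.9476307 ]
 [ 0.          0.          0.          1.        ]]
scene [[378.28026533   0.         317.25690622]
 [  0.         378.28026533 193.03212644]
 [  0.           0.           1.        ]] [[ 0.6506284   0.4684497  -0.59769353  1.04052712]
 [ 0.75924018 -0.38531469  0.52448731 -0.31486579]
 [ 0.01539583 -0.79503929 -0.60636252  0.4484408 ]
 [ 0.          0.          0.          1.        ]]
```

View pics/top0.png

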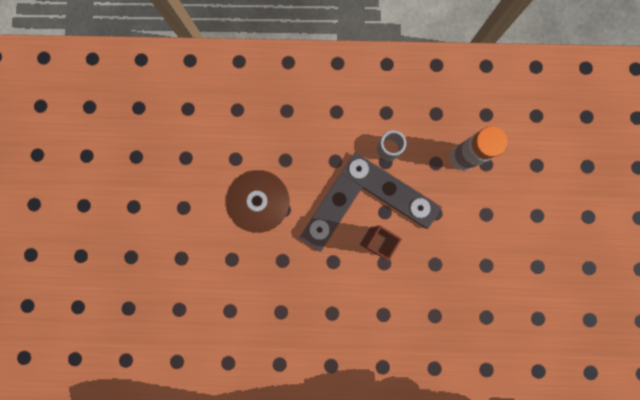

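View pics/scene0.png

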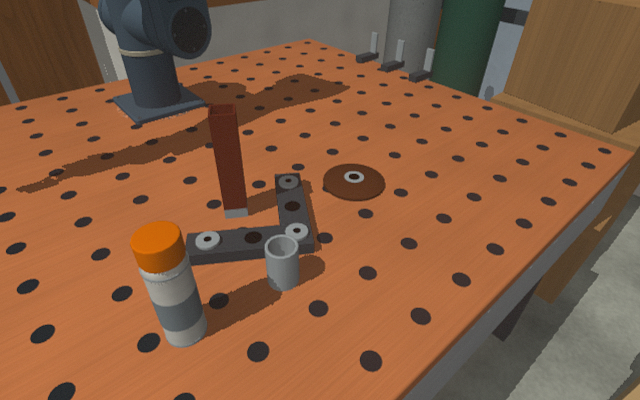

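```bash
python3 - <<'E'
import cv2,numpy as np
a=cv2.imread("pics/top0.png")[130:290,280:480]; cv2.imwrite("pics/top0c.png",cv2.resize(a,None,fx=4,fy=3.75*4/3.75,interpolation=cv2.INTER_CUBIC)[:600])
b=cv2.imread("pics/scene0.png")[90:270,170:350]; cv2.imwrite("pics/scene0c.png",cv2.resize(b,None,fx=3.3,fy=3.3,interpolation=cv2.INTER_CUBIC))
E
```

```text
(no output)
```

View pics/top0c.png

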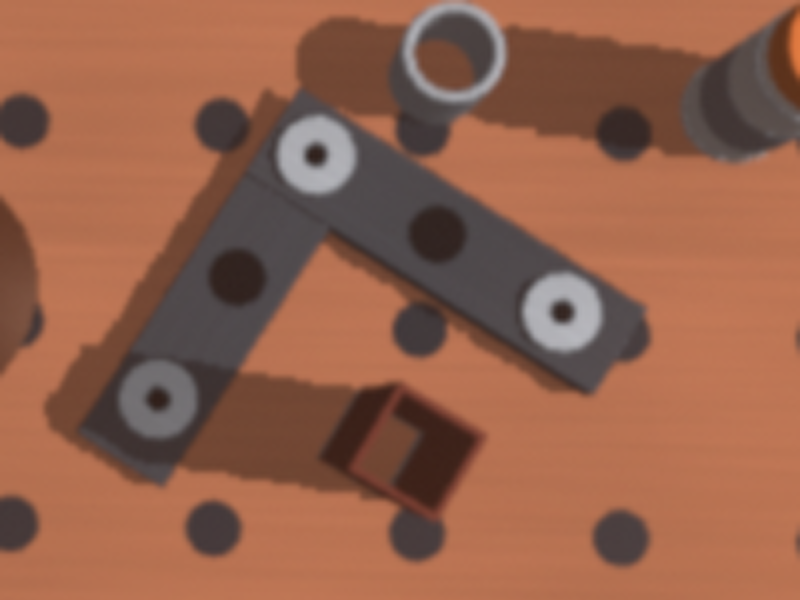

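View pics/scene0c.png

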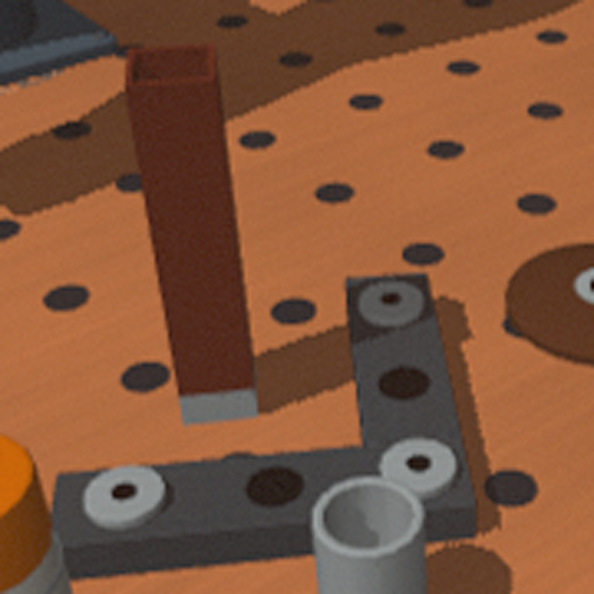

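```bash
cat > h.py <<'E'
from plant import status, viewer, bot
import cv2,numpy as np
def ray(c,u,v,z):
    M=c["cam_to_world"]; d=M[:3,:3]@np.linalg.solve(c["mtx"],[u,v,1]); o=M[:3,3]
    return (o+d*(z-o[2])/d[2])
def proj(c,P):
    M=c["cam_to_world"]; p=c["mtx"]@(M[:3,:3].T@(np.array(P)-M[:3,3])); return p[:2]/p[2]
E
python3 - <<'E'
from h import *
c=viewer.read_camera("top"); s=viewer.read_camera("scene")
f=lambda u,v,z:ray(c,280+u/4-.375,130+v/4-.375,z)
I=f(328,232,.025);L=f(165,487,.025);R=f(592,394,.025)
print("sq",I,L,R,np.linalg.norm(L-I),np.linalg.norm(R-I))
for a in (I-L,L-I,R-I): print(np.degrees(np.arctan2(a[1],a[0])))
T=[f(*p,.2) for p in [(400,384),(486,435),(437,519),(349,468)]]
print("tube",np.mean(T,0))
for i in range(4):
    e=T[(i+1)%4]-T[i]; print(np.linalg.norm(e),np.degrees(np.arctan2(e[1],e[0])))
g=lambda u,v,z:ray(s,170+u/3.3-.35,90+v/3.3-.35,z)
for p in [(182,422),(257,411)]: print("foot",g(*p,0))
for p in [(366,447),(56,473),(428,275),(345,280)]: print("sq scene",g(*p,.025))
for p in [(131,84),(217,80),(214,48),(127,51)]: print("tubetop scene",g(*p,.2))
E
```

```text
sq [ 0.64420175 -0.05244774  0.025     ] [0.51962346 0.02356423 0.025     ] [ 0.56883648 -0.18047102  0.025     ] 0.14593686646131315 0.1485593645734158
-31.38962859211943
148.61037140788056
-120.48464540359912
tube [ 0.54239191 -0.07720633  0.2       ]
0.03869645444587099 -119.48506431469372
0.037795465749257746 150.54016353740923
0.03925983147450606 61.2252786535002
0.03828604707537802 -30.29877595534122
foot [ 5.48187073e-01 -1.02056773e-01 -5.55111512e-17]
foot [ 0.56619874 -0.0658522   0.        ]
sq scene [ 0.65105392 -0.05264628  0.025     ]
sq scene [ 0.57005501 -0.1799815   0.025     ]
sq scene [0.55085091 0.06660804 0.025     ]
sq scene [0.52368324 0.02508286 0.025     ]
tubetop scene [ 0.55150896 -0.09960399  0.2       ]
tubetop scene [ 0.571805   -0.06785054  0.2       ]
tubetop scene [ 0.54129303 -0.05124209  0.2       ]
tubetop scene [ 0.51900173 -0.08448731  0.2       ]
```

```bash
cat >> h.py <<'E'
from scipy.spatial.transform import Rotation as Ro
O=np.array([.6465,-.0525]); A=np.radians(-31.0)
ex=np.array([np.cos(A),np.sin(A)]); ey=np.array([-np.sin(A),np.cos(A)])
def goal(sx,sy,z,push,tilt=35):
    P=np.r_[O+sx*ex+sy*ey,z]; t=np.radians(tilt)
    p=np.r_[ex if push=='x' else ey,0]; k=np.array([0,0,1.])
    sg=1 if push=='x' else -1
    Z=np.sin(t)*p-np.cos(t)*k; Y=sg*(np.cos(t)*p+np.sin(t)*k); X=np.cross(Y,Z)
    R=np.c_[X,Y,Z]; s=status.observe(); R0=np.array(s["eef_rot"])
    print("t",round(s["time"],2),"d",np.round(R0.T@(P-s["position"]),4),"w",np.round(Ro.from_matrix(R0.T@R).as_rotvec(),4),"P",np.round(P,4))
def where():
    s=status.observe(); p=np.array(s["position"]); d=p[:2]-O
    print("t",s["time"],"sq",np.round([d@ex,d@ey,p[2]],4),"F",np.round(s["contact_force"],2),"Fsq",np.round([s["contact_force"][:2]@ex,s["contact_force"][:2]@ey],2),"q",np.round(s["joints"],1),"zt",np.round(np.array(s["eef_rot"])[:,2],3),"w",s["grip_width"])
E
python3 - <<'E'
from h import *
goal(-.075,-.14,.2,'y'); where()
E
```

```text
t 0.2 d [-0.2214 -0.4315  0.0106] w [ 0.5866 -0.2044 -0.653 ] P [ 0.5101 -0.1339  0.2   ]
t 0.2 sq [-0.1713 -0.6153  0.2102] F [ 0.78 -0.61  0.34] Fsq [ 0.98 -0.12] q [-76.9   2.8   5.6  92.9  -0.   82.7] zt [-0.     0.002 -1.   ] w 0.08514767249464411
```

>>> servo_tool(commands=[{"tx": -0.22,"ty": -0.43,"tz": 0.01,"wx": 0.587,"wy": -0.204,"wz": -0.653,"jaw": 1},{"tx": -0.22,"ty": -0.43,"tz": 0.01,"wx": 0.587,"wy": -0.204,"wz": -0.653,"jaw": 1},{"tx": -0.22,"ty": -0.43,"tz": 0.01,"wx": 0.587,"wy": -0.204,"wz": -0.653,"jaw": 1},{"tx": -0.22,"ty": -0.43,"tz": 0.01,"wx": 0.587,"wy": -0.204,"wz": -0.653,"jaw": 1},{"tx": -0.22,"ty": -0.43,"tz": 0.01,"wx": 0.587,"wy": -0.204,"wz": -0.653,"jaw": 1}])

```text
time: 0.7
position: [0.3528, -0.3069, 0.2064]
eef_rot: [[0.796, -0.536, 0.279], [-0.604, -0.687, 0.404], [-0.025, -0.491, -0.871]]
contact_force: [0.0, -0.6, -0.5]
grip_width: 0.0121
```

```bash
python3 - <<'E'
from h import *
goal(-.075,-.14,.2,'y'); where()
E
```

```text
t 0.7 d [ 0.021  -0.2     0.1194] w [ 0.0963 -0.036  -0.1049] P [ 0.5101 -0.1339  0.2   ]
t 0.7 sq [-0.1208 -0.3693  0.2064] F [ 0.04 -0.64 -0.49] Fsq [ 0.37 -0.53] q [-67.1   5.5   2.6 104.   24.5  56.7] zt [ 0.279  0.404 -0.871] w 0.012073229378372102
```

```bash
python3 - <<'E'
from h import *
goal(-.075,-.15,.05,'y')
E
```

```text
t 0.7 d [ 0.0259 -0.1178  0.2452] w [ 0.0963 -0.036  -0.1049] P [ 0.505  -0.1424  0.05  ]
```

>>> servo_tool(commands=[{"tx": 0.026,"ty": -0.118,"tz": 0.245,"wx": 0.096,"wy": -0.036,"wz": -0.105,"jaw": 1},{"tx": 0.026,"ty": -0.118,"tz": 0.245,"wx": 0.096,"wy": -0.036,"wz": -0.105,"jaw": 1},{"tx": 0.026,"ty": -0.118,"tz": 0.245,"wx": 0.096,"wy": -0.036,"wz": -0.105,"jaw": 1},{"tx": 0.026,"ty": -0.118,"tz": 0.245,"wx": 0.096,"wy": -0.036,"wz": -0.105,"jaw": 1},{"tx": 0.026,"ty": -0.118,"tz": 0.245,"wx": 0.096,"wy": -0.036,"wz": -0.105,"jaw": 1}])

```text
time: 1.2
position: [0.492, -0.1568, 0.0608]
eef_rot: [[0.855, -0.427, 0.294], [-0.518, -0.702, 0.489], [-0.003, -0.571, -0.821]]
contact_force: [0.6, -1.0, -0.0]
grip_width: -0.0
```

```bash
python3 - <<'E'
from h import *
goal(-.075,-.14,.016,'y');where()
E
```

```text
t 1.2 d [0.0038 0.0018 0.0533] w [ 0.0034  0.0003 -0.0043] P [ 0.5101 -0.1339  0.016 ]
t 1.2 sq [-0.0788 -0.169   0.0608] F [ 0.6  -1.04 -0.03] Fsq [ 1.05 -0.58] q [-46.8   6.9 -14.3  79.5  33.3  71.2] zt [ 0.294  0.489 -0.821] w -5.031483012766614e-06
```

>>> servo_tool(commands=[{"tx": 0,"ty": 0,"tz": 0,"jaw": 1},{"tx": 0,"ty": 0,"tz": 0,"jaw": 1}])

```text
$.commands[0]: bad value
```

```bash
python3 - <<'E'
from h import *
goal(-.075,-.135,.016,'y');where()
E
```

```text
t 1.2 d [ 0.0038 -0.0023  0.0562] w [ 0.0034  0.0003 -0.0043] P [ 0.5127 -0.1296  0.016 ]
t 1.2 sq [-0.0788 -0.169   0.0608] F [ 0.6  -1.04 -0.03] Fsq [ 1.05 -0.58] q [-46.8   6.9 -14.3  79.5  33.3  71.2] zt [ 0.294  0.489 -0.821] w -5.031483012766614e-06
```

All fields are required.

>>> servo_tool(commands=[{"tx": 0,"ty": 0,"tz": 0,"wx": 0,"wy": 0,"wz": 0,"jaw": 1},{"tx": 0,"ty": 0,"tz": 0,"wx": 0,"wy": 0,"wz": 0,"jaw": 1}])

```text
time: 1.4
position: [0.4906, -0.1563, 0.0612]
eef_rot: [[0.857, -0.426, 0.291], [-0.516, -0.702, 0.491], [-0.005, -0.571, -0.821]]
contact_force: [0.1, -0.1, 1.6]
grip_width: 0.0001
```

```bash
python3 - <<'E'
from h import *
goal(-.075,-.135,.016,'y');where()
E
```

```text
t 1.4 d [ 0.0054 -0.0023  0.0567] w [ 0.003   0.0038 -0.0033] P [ 0.5127 -0.1296  0.016 ]
t 1.4 sq [-0.0802 -0.1693  0.0612] F [ 0.15 -0.14  1.63] Fsq [ 0.2  -0.04] q [-46.8   7.  -14.3  79.8  33.3  71. ] zt [ 0.291  0.491 -0.821] w 7.750186928094055e-05
```

>>> servo_tool(commands=[{"tx": 0.005,"ty": -0.002,"tz": 0.03,"wx": 0,"wy": 0,"wz": 0,"jaw": 1},{"tx": 0.005,"ty": -0.002,"tz": 0.056,"wx": 0,"wy": 0,"wz": 0,"jaw": 1},{"tx": 0.005,"ty": -0.002,"tz": 0.056,"wx": 0,"wy": 0,"wz": 0,"jaw": 1}])

```text
time: 1.7
position: [0.5114, -0.1311, 0.0158]
eef_rot: [[0.856, -0.428, 0.291], [-0.518, -0.701, 0.491], [-0.006, -0.571, -0.821]]
contact_force: [0.1, 0.2, 0.2]
grip_width: 0.0001
```

```bash
python3 - <<'E'
from h import *
where(); goal(-.075,-.072,.016,'y')
for n in ("scene","top","wrist"): cv2.imwrite(f"pics/{n}1.png",viewer.read_camera(n)["color"][:,:,::-1])
E
```

```text
t 1.7 sq [-0.0753 -0.137   0.0158] F [0.06 0.19 0.19] Fsq [-0.05  0.19] q [-43.1   8.9 -17.6  72.1  33.9  75.5] zt [ 0.291  0.491 -0.821] w 5.650274226470427e-05
t 1.7 d [ 0.0001 -0.0535  0.037 ] w [ 0.0033  0.0032 -0.0061] P [ 0.5451 -0.0756  0.016 ]
```

View pics/scene1.png

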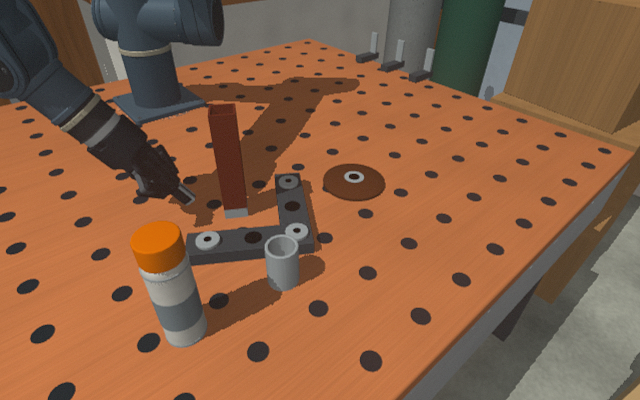

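View pics/wrist1.png

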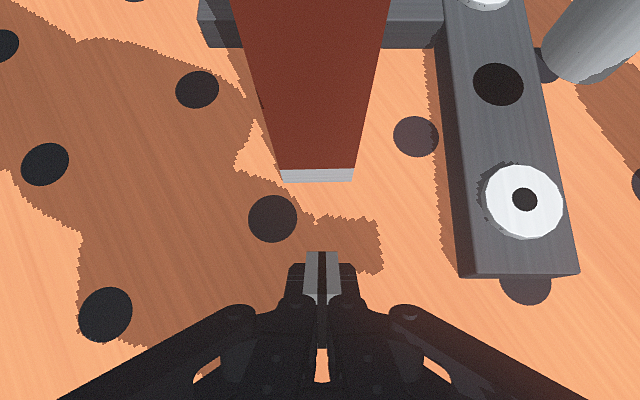

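>>> servo_tool(commands=[{"tx": 0,"ty": -0.008,"tz": 0.006,"wx": 0,"wy": 0,"wz": 0,"jaw": 1},{"tx": 0,"ty": -0.016,"tz": 0.011,"wx": 0,"wy": 0,"wz": 0,"jaw": 1},{"tx": 0,"ty": -0.022,"tz": 0.0155,"wx": 0,"wy": 0,"wz": 0,"jaw": 1},{"tx": 0,"ty": -0.027,"tz": 0.019,"wx": 0,"wy": 0,"wz": 0,"jaw": 1},{"tx": 0,"ty": -0.031,"tz": 0.0217,"wx": 0,"wy": 0,"wz": 0,"jaw": 1}])

```text
time: 2.35
position: [0.5326, -0.0987, 0.0174]
eef_rot: [[0.856, -0.426, 0.293], [-0.517, -0.702, 0.49], [-0.002, -0.571, -0.821]]
contact_force: [-1.0, -0.7, 0.6]
grip_width: -0.0
```

```bash
python3 - <<'E'
from h import *
where(); goal(-.075,-.072,.016,'y')
for n in ["wrist"]: cv2.imwrite(f"pics/{n}2.png",viewer.read_camera(n)["color"][:,:,::-1])
E
```

```text
t 2.35 sq [-0.0738 -0.0982  0.0174] F [-0.96 -0.74  0.58] Fsq [-0.45 -1.13] q [-38.8   7.7 -18.6  69.1  34.4  80.7] zt [ 0.293  0.49  -0.821] w -1.6123330328241819e-06
t 2.35 d [-0.0012 -0.0207  0.0161] w [ 0.0034  0.0006 -0.0032] P [ 0.5451 -0.0756  0.016 ]
```

View pics/wrist2.png

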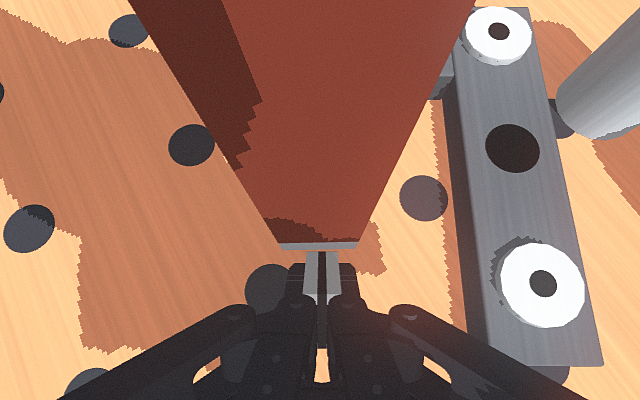

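>>> servo_tool(commands=[{"tx": 0,"ty": -0.004,"tz": 0.003,"wx": 0,"wy": 0,"wz": 0,"jaw": 1},{"tx": 0,"ty": -0.008,"tz": 0.0058,"wx": 0,"wy": 0,"wz": 0,"jaw": 1},{"tx": 0,"ty": -0.012,"tz": 0.0087,"wx": 0,"wy": 0,"wz": 0,"jaw": 1},{"tx": 0,"ty": -0.016,"tz": 0.0115,"wx": 0,"wy": 0,"wz": 0,"jaw": 1},{"tx": 0,"ty": -0.02,"tz": 0.0143,"wx": 0,"wy": 0,"wz": 0,"jaw": 1}])

```text
time: 2.9
position: [0.5452, -0.0784, 0.0169]
eef_rot: [[0.855, -0.427, 0.294], [-0.518, -0.702, 0.489], [-0.002, -0.57, -0.821]]
contact_force: [-0.5, -1.8, -0.7]
grip_width: 0.0
```

```bash
python3 - <<'E'
from h import *
where(); goal(-.075,-.055,.016,'y')
for n in ["wrist"]: cv2.imwrite(f"pics/{n}3.png",viewer.read_camera(n)["color"][:,:,::-1])
E
```

```text
t 2.9 sq [-0.0735 -0.0744  0.0169] F [-0.47 -1.76 -0.66] Fsq [ 0.51 -1.75] q [-36.1   7.3 -19.1  67.2  34.6  84.1] zt [ 0.294  0.489 -0.821] w 4.431206372531378e-05
t 2.9 d [-0.0016 -0.0154  0.0118] w [ 0.0038  0.0001 -0.0042] P [ 0.5539 -0.061   0.016 ]
```

View pics/wrist3.png

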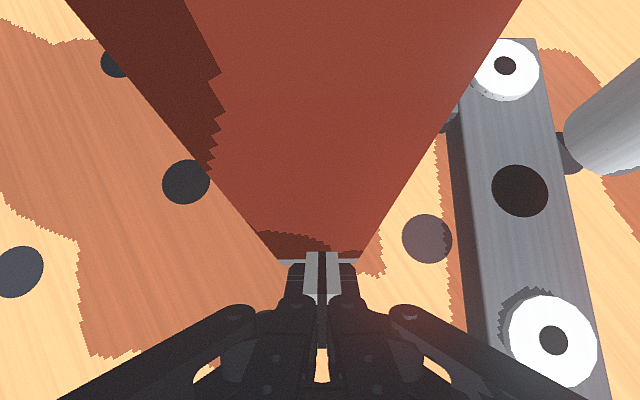

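>>> servo_tool(commands=[{"tx": 0,"ty": -0.004,"tz": 0.003,"wx": 0,"wy": 0,"wz": 0,"jaw": 1},{"tx": 0,"ty": -0.007,"tz": 0.005,"wx": 0,"wy": 0,"wz": 0,"jaw": 1},{"tx": 0,"ty": -0.01,"tz": 0.0072,"wx": 0,"wy": 0,"wz": 0,"jaw": 1},{"tx": 0,"ty": -0.012,"tz": 0.0087,"wx": 0,"wy": 0,"wz": 0,"jaw": 1}])

```text
time: 3.35
position: [0.5529, -0.0654, 0.0166]
eef_rot: [[0.856, -0.426, 0.294], [-0.518, -0.702, 0.49], [-0.003, -0.571, -0.821]]
contact_force: [-0.7, -2.0, -0.0]
grip_width: 0.0005
```

```bash
python3 - <<'E'
from h import *
where()
for n in ["wrist","scene"]: cv2.imwrite(f"pics/{n}4.png",viewer.read_camera(n)["color"][:,:,::-1])
b=cv2.imread("pics/scene4.png")[60:260,150:350]; cv2.imwrite("pics/scene4c.png",cv2.resize(b,None,fx=3,fy=3,interpolation=cv2.INTER_CUBIC))
E
```

```text
t 3.35 sq [-0.0736 -0.0593  0.0166] F [-0.7  -1.95 -0.02] Fsq [ 0.4  -2.04] q [-34.4   7.1 -19.3  66.   34.7  86.1] zt [ 0.294  0.49  -0.821] w 0.0004680705193567873
```

View pics/scene4c.png

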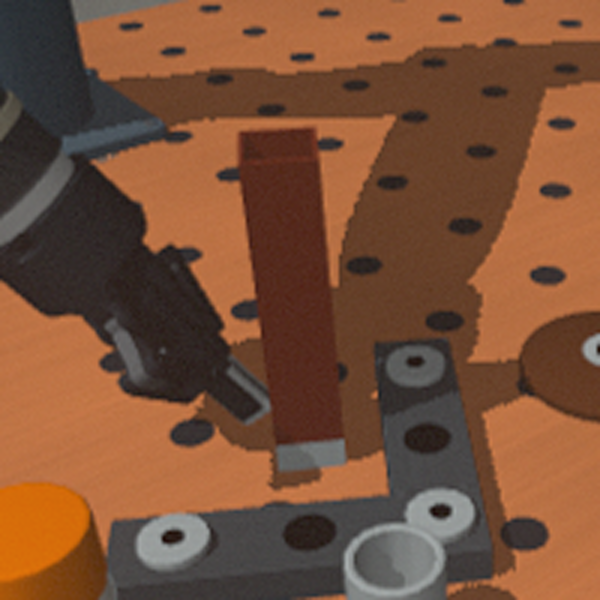

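>>> servo_tool(commands=[{"tx": 0,"ty": -0.002,"tz": 0.0014,"wx": 0,"wy": 0,"wz": 0,"jaw": 1},{"tx": 0,"ty": -0.004,"tz": 0.0028,"wx": 0,"wy": 0,"wz": 0,"jaw": 1},{"tx": 0,"ty": -0.006,"tz": 0.0043,"wx": 0,"wy": 0,"wz": 0,"jaw": 1}])

```text
time: 3.75
position: [0.5567, -0.0595, 0.0166]
eef_rot: [[0.855, -0.426, 0.294], [-0.518, -0.702, 0.489], [-0.002, -0.571, -0.821]]
contact_force: [-0.9, -1.8, 1.2]
grip_width: -0.0001
```

```bash
python3 - <<'E'
from h import *
where()
for n in ["top","scene"]: cv2.imwrite(f"pics/{n}5.png",viewer.read_camera(n)["color"][:,:,::-1])
b=cv2.imread("pics/scene5.png")[90:270,170:350]; cv2.imwrite("pics/scene5c.png",cv2.resize(b,None,fx=3.3,fy=3.3,interpolation=cv2.INTER_CUBIC))
E
```

```text
t 3.75 sq [-0.0734 -0.0522  0.0166] F [-0.85 -1.81  1.2 ] Fsq [ 0.2  -1.99] q [-33.6   7.  -19.4  65.4  34.8  87.1] zt [ 0.294  0.489 -0.821] w -0.00010955775765668824
```

View pics/scene5c.png

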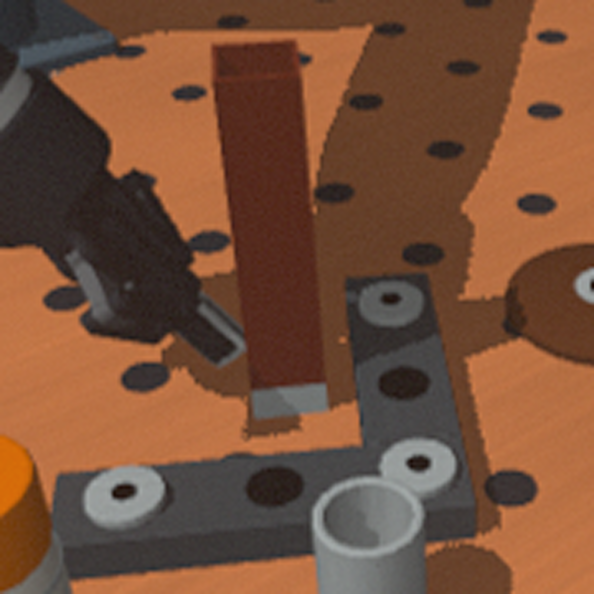

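```bash
python3 - <<'E'
from h import *
s=viewer.read_camera("scene")
g=lambda u,v,z:ray(s,170+u/3.3-.35,90+v/3.3-.35,z)
for p in [(254,418),(328,408)]:
    P=g(*p,0)[:2]-O; print("foot",P@ex,P@ey)
for p in [(366,447)]:
    P=g(*p,.025)[:2]-O; print("corner",P@ex,P@ey)
E
```

```text
foot -0.05628249532020121 -0.05454695543777112
foot -0.05870696291842956 -0.0141551585072484
corner 0.003978806883799461 0.0022200576591968595
```

```bash
python3 - <<'E'
from h import *
s=viewer.read_camera("scene")
g=lambda u,v,z:ray(s,170+u/3.3-.35,90+v/3.3-.35,z)
for p in [(215,80),(303,77),(297,42),(212,46)]:
    P=g(*p,.2)[:2]-O; print("top",P@ex,P@ey)
s0=status.observe(); print(proj(s,s0["position"]), (proj(s,s0["position"])-[169.65,89.65])*3.3)
c=viewer.read_camera("top");print(proj(c,s0["position"]))
a=c["color"][130:280,280:480,::-1]; cv2.imwrite("pics/top5c.png",cv2.resize(a,None,fx=4,fy=4,interpolation=cv2.INTER_CUBIC))
E
```

```text
top -0.056240180222736934 -0.052512152018650046
top -0.054025379437886295 -0.013391980940441932
top -0.09248885788083284 -0.014269775077988982
top -0.0932208013971562 -0.05404603927244883
[247.00129976 203.03673824] [255.25928922 374.17623619]
[363.9920697  232.98471426]
```

View pics/top5c.png

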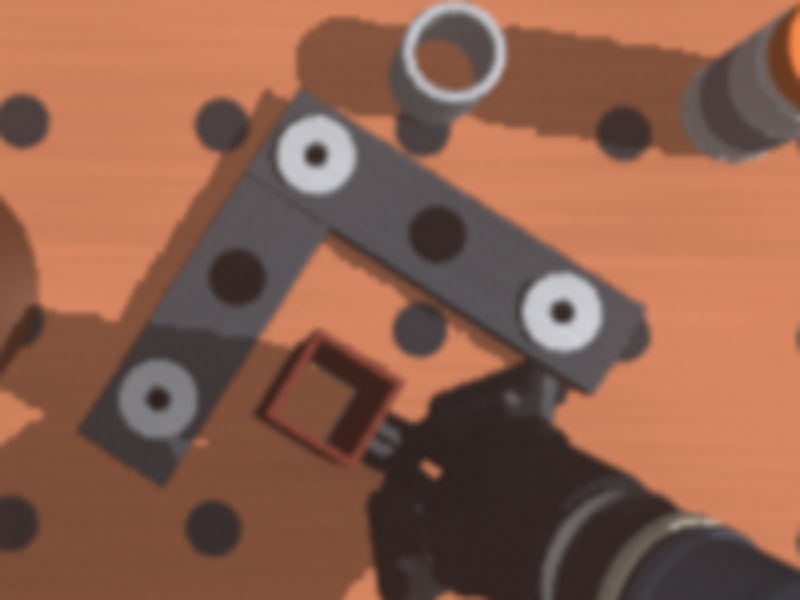

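>>> servo_tool(commands=[{"tx": 0,"ty": 0.0025,"tz": -0.0017,"wx": 0,"wy": 0,"wz": 0,"jaw": 1},{"tx": 0,"ty": 0.0059,"tz": 0.0032,"wx": 0,"wy": 0,"wz": 0,"jaw": 1},{"tx": 0,"ty": 0.0025,"tz": 0.0055,"wx": 0,"wy": 0,"wz": 0,"jaw": 1},{"tx": 0,"ty": -0.0007,"tz": 0.0078,"wx": 0,"wy": 0,"wz": 0,"jaw": 1},{"tx": 0,"ty": -0.004,"tz": 0.01,"wx": 0,"wy": 0,"wz": 0,"jaw": 1}])

```text
time: 4.5
position: [0.5609, -0.0515, 0.01]
eef_rot: [[0.855, -0.427, 0.293], [-0.518, -0.702, 0.489], [-0.004, -0.57, -0.822]]
contact_force: [-1.4, -1.6, -0.9]
grip_width: 0.0003
```

```bash
python3 - <<'E'
from h import *
where()
for n in ["top","scene"]: cv2.imwrite(f"pics/{n}6.png",viewer.read_camera(n)["color"][:,:,::-1])
b=cv2.imread("pics/scene6.png")[90:270,170:350]; cv2.imwrite("pics/scene6c.png",cv2.resize(b,None,fx=3.3,fy=3.3,interpolation=cv2.INTER_CUBIC))
E
```

```text
t 4.5 sq [-0.0739 -0.0433  0.01  ] F [-1.38 -1.59 -0.9 ] Fsq [-0.36 -2.08] q [-32.5   7.3 -19.8  64.   34.7  88.4] zt [ 0.293  0.489 -0.822] w 0.00028814200260851314
```

View pics/scene6c.png

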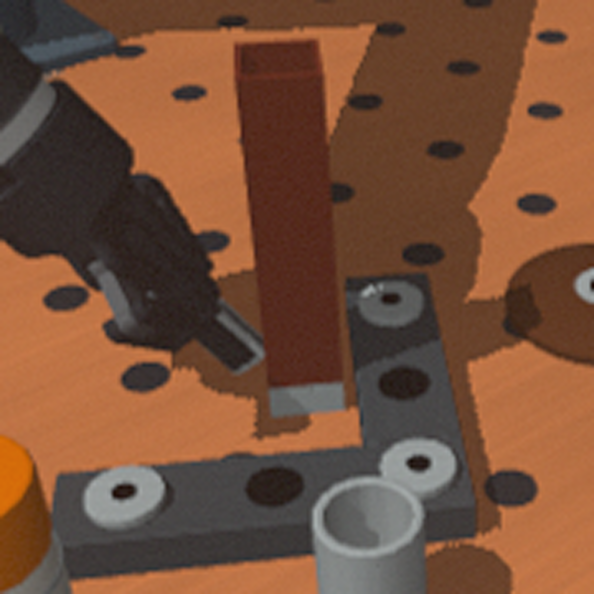

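>>> servo_tool(commands=[{"tx": 0,"ty": -0.0016,"tz": 0.0011,"wx": 0,"wy": 0,"wz": 0,"jaw": 1},{"tx": 0,"ty": -0.0033,"tz": 0.0023,"wx": 0,"wy": 0,"wz": 0,"jaw": 1}])

```text
time: 4.8
position: [0.5634, -0.0484, 0.0106]
eef_rot: [[0.855, -0.426, 0.294], [-0.518, -0.702, 0.489], [-0.002, -0.57, -0.821]]
contact_force: [-0.7, -1.8, -0.1]
grip_width: 0.0001
```

>>> servo_tool(commands=[{"tx": 0,"ty": -0.0008,"tz": 0.0006,"wx": 0,"wy": 0,"wz": 0,"jaw": 1},{"tx": 0,"ty": -0.0008,"tz": 0.0006,"wx": 0,"wy": 0,"wz": 0,"jaw": 1}])

```text
time: 5.0
position: [0.5639, -0.0473, 0.0106]
eef_rot: [[0.856, -0.426, 0.294], [-0.518, -0.702, 0.49], [-0.002, -0.571, -0.821]]
contact_force: [-0.1, -1.7, -0.6]
grip_width: 0.0001
```

>>> servo_tool(commands=[{"tx": 0,"ty": -0.0008,"tz": 0.0006,"wx": 0,"wy": 0,"wz": 0,"jaw": 1},{"tx": 0,"ty": -0.0008,"tz": 0.0006,"wx": 0,"wy": 0,"wz": 0,"jaw": 1}])

```text
time: 5.2
position: [0.5644, -0.0466, 0.0106]
eef_rot: [[0.856, -0.426, 0.294], [-0.518, -0.702, 0.489], [-0.002, -0.571, -0.821]]
contact_force: [-0.4, -2.1, -0.3]
grip_width: 0.0002
```

Still sliding (~2 N). I'll continue in 1–1.5 mm steps.

>>> servo_tool(commands=[{"tx": 0,"ty": -0.0012,"tz": 0.0008,"wx": 0,"wy": 0,"wz": 0,"jaw": 1},{"tx": 0,"ty": -0.0012,"tz": 0.0008,"wx": 0,"wy": 0,"wz": 0,"jaw": 1}])

```text
time: 5.4
position: [0.5652, -0.0453, 0.0106]
eef_rot: [[0.856, -0.426, 0.294], [-0.518, -0.702, 0.489], [-0.002, -0.571, -0.821]]
contact_force: [-1.2, -1.8, -0.3]
grip_width: 0.0003
```

>>> servo_tool(commands=[{"tx": 0,"ty": -0.0008,"tz": 0.0006,"wx": 0,"wy": 0,"wz": 0,"jaw": 1},{"tx": 0,"ty": -0.0008,"tz": 0.0006,"wx": 0,"wy": 0,"wz": 0,"jaw": 1}])

```text
time: 5.6
position: [0.5654, -0.0449, 0.0106]
eef_rot: [[0.855, -0.427, 0.293], [-0.518, -0.702, 0.489], [-0.003, -0.57, -0.822]]
contact_force: [-3.7, -3.1, 1.0]
grip_width: 0.0001
```

```bash
python3 - <<'E'
from h import *
where()
for n in ["top","scene","wrist"]: cv2.imwrite(f"pics/{n}7.png",viewer.read_camera(n)["color"][:,:,::-1])
b=cv2.imread("pics/scene7.png")[90:270,170:350]; cv2.imwrite("pics/scene7c.png",cv2.resize(b,None,fx=3.3,fy=3.3,interpolation=cv2.INTER_CUBIC))
E
```

```text
t 5.6 sq [-0.0734 -0.0353  0.0106] F [-3.71 -3.06  1.03] Fsq [-1.61 -4.53] q [-31.6   7.3 -19.8  63.4  34.7  89.5] zt [ 0.293  0.489 -0.822] w 0.0001099979060256038
```

View pics/scene7c.png

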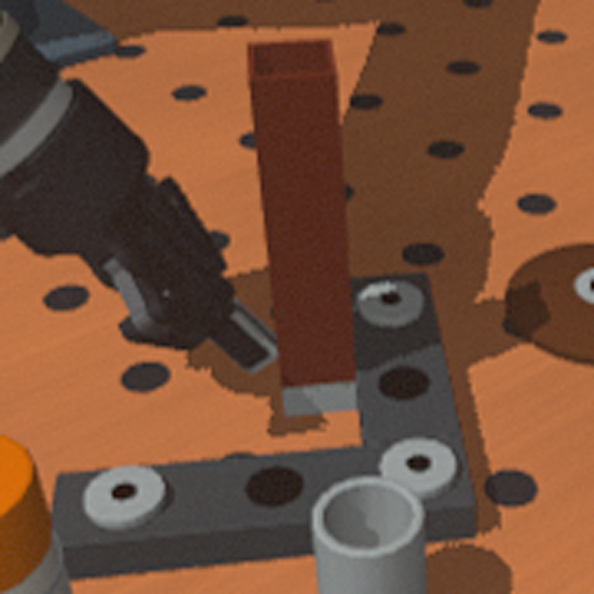

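>>> servo_tool(commands=[{"tx": 0,"ty": -0.0008,"tz": 0.0006,"wx": 0,"wy": 0,"wz": 0,"jaw": 1},{"tx": 0,"ty": -0.0008,"tz": 0.0006,"wx": 0,"wy": 0,"wz": 0,"jaw": 1}])

```text
time: 5.95
position: [0.5654, -0.0448, 0.0105]
eef_rot: [[0.855, -0.428, 0.293], [-0.519, -0.702, 0.487], [-0.003, -0.569, -0.823]]
contact_force: [-6.8, -5.2, 3.9]
grip_width: 0.0001
```

>>> servo_tool(commands=[{"tx": 0,"ty": -0.0008,"tz": 0.0006,"wx": 0,"wy": 0,"wz": 0,"jaw": 1},{"tx": 0,"ty": -0.0008,"tz": 0.0006,"wx": 0,"wy": 0,"wz": 0,"jaw": 1}])

```text
time: 6.15
position: [0.5655, -0.0448, 0.0105]
eef_rot: [[0.855, -0.429, 0.292], [-0.519, -0.703, 0.486], [-0.003, -0.567, -0.824]]
contact_force: [-9.6, -8.7, 6.6]
grip_width: -0.0002
```

>>> servo_tool(commands=[{"tx": 0,"ty": 0.016,"tz": -0.012,"wx": 0,"wy": 0,"wz": 0,"jaw": 1},{"tx": 0,"ty": 0.041,"tz": -0.029,"wx": 0,"wy": 0,"wz": 0,"jaw": 1},{"tx": 0,"ty": 0.07,"tz": -0.06,"wx": 0,"wy": 0,"wz": 0,"jaw": 1},{"tx": 0,"ty": 0.07,"tz": -0.1,"wx": 0,"wy": 0,"wz": 0,"jaw": 1},{"tx": 0,"ty": 0.07,"tz": -0.1,"wx": 0,"wy": 0,"wz": 0,"jaw": 1}])

```text
time: 6.65
position: [0.5099, -0.1449, 0.057]
eef_rot: [[0.853, -0.425, 0.302], [-0.521, -0.702, 0.486], [0.006, -0.572, -0.82]]
contact_force: [1.0, -0.5, 0.6]
grip_width: -0.0002
```

```bash
python3 - <<'E'
from h import *
where(); goal(-.20,-.12,.1,'x')
c=viewer.read_camera("top")
a=c["color"][130:280,280:480,::-1]; cv2.imwrite("pics/top8c.png",cv2.resize(a,None,fx=4,fy=4,interpolation=cv2.INTER_CUBIC))
E
```

```text
t 6.65 sq [-0.0695 -0.1495  0.057 ] F [ 1.04 -0.55  0.56] Fsq [1.17 0.07] q [-44.5   7.1 -14.6  77.   33.9  74.2] zt [ 0.302  0.486 -0.82 ] w -0.00015548770969566803
t 6.65 d [-0.1305 -0.0485 -0.0195] w [-0.9398 -0.0028 -1.6596] P [ 0.4133 -0.0524  0.1   ]
```

View pics/top8c.png

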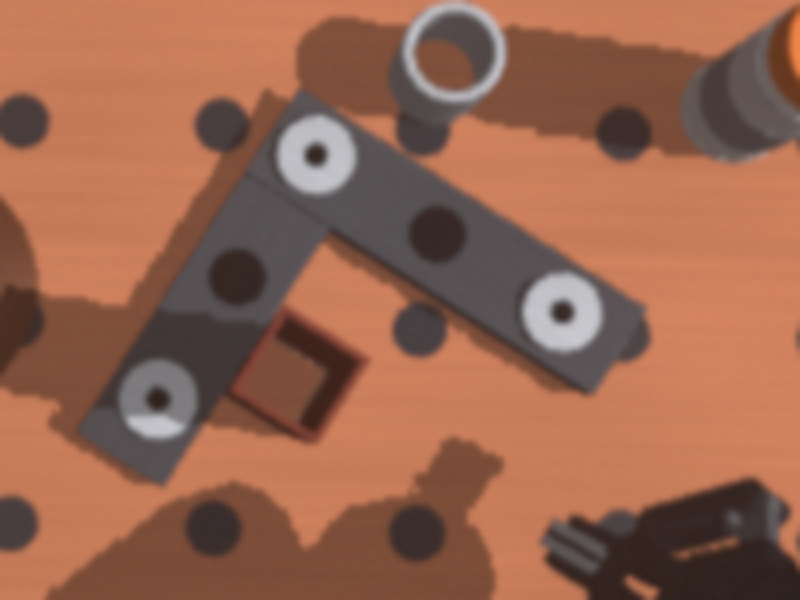

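>>> servo_tool(commands=[{"tx": -0.13,"ty": -0.048,"tz": -0.02,"wx": -0.94,"wy": -0.003,"wz": -1.66,"jaw": 1},{"tx": -0.13,"ty": -0.048,"tz": -0.02,"wx": -0.94,"wy": -0.003,"wz": -1.66,"jaw": 1},{"tx": -0.13,"ty": -0.048,"tz": -0.02,"wx": -0.94,"wy": -0.003,"wz": -1.66,"jaw": 1},{"tx": -0.13,"ty": -0.048,"tz": -0.02,"wx": -0.94,"wy": -0.003,"wz": -1.66,"jaw": 1},{"tx": -0.13,"ty": -0.048,"tz": -0.02,"wx": -0.94,"wy": -0.003,"wz": -1.66,"jaw": 1}])

```text
time: 7.2
position: [0.4108, -0.048, 0.0969]
eef_rot: [[0.967, 0.104, 0.231], [0.067, -0.985, 0.161], [0.244, -0.14, -0.96]]
contact_force: [-0.9, -0.1, 0.1]
grip_width: 0.0002
```

```bash
python3 - <<'E'
from h import *
where(); goal(-.20,-.12,.1,'x')
E
```

```text
t 7.2 sq [-0.2043 -0.1175  0.0969] F [-0.95 -0.11  0.07] Fsq [-0.75 -0.59] q [-28.1 -26.9 -33.9  75.5  14.5  57.9] zt [ 0.231  0.161 -0.96 ] w 0.0001858648903575699
t 7.2 d [ 0.0028  0.0041 -0.0031] w [-5.754e-01 -8.000e-04 -9.963e-01] P [ 0.4133 -0.0524  0.1   ]
```

>>> servo_tool(commands=[{"tx": 0,"ty": 0,"tz": 0,"wx": -0.575,"wy": -0.001,"wz": -0.996,"jaw": 1},{"tx": 0,"ty": 0,"tz": 0,"wx": -0.575,"wy": -0.001,"wz": -0.996,"jaw": 1},{"tx": 0,"ty": 0,"tz": 0,"wx": -0.575,"wy": -0.001,"wz": -0.996,"jaw": 1},{"tx": 0,"ty": 0,"tz": 0,"wx": -0.575,"wy": -0.001,"wz": -0.996,"jaw": 1},{"tx": 0,"ty": 0,"tz": 0,"wx": -0.575,"wy": -0.001,"wz": -0.996,"jaw": 1}])

```text
time: 7.7
position: [0.4108, -0.0479, 0.0959]
eef_rot: [[0.738, 0.57, 0.36], [0.654, -0.736, -0.176], [0.165, 0.366, -0.916]]
contact_force: [0.2, -0.1, -1.0]
grip_width: 0.0006
```

```bash
python3 - <<'E'
from h import *
where(); goal(-.20,-.022,.1,'x')
E
```

```text
t 7.7 sq [-0.2044 -0.1175  0.0959] F [ 0.25 -0.13 -0.99] Fsq [0.28 0.02] q [-11.1 -43.4 -45.8  64.7  -5.9  38. ] zt [ 0.36  -0.176 -0.916] w 0.0005865041910408044
t 7.7 d [ 0.0918 -0.0269  0.0013] w [-2.032e-01  3.000e-04 -3.461e-01] P [0.4637 0.0316 0.1   ]
```

>>> servo_tool(commands=[{"tx": 0.092,"ty": -0.027,"tz": 0.001,"wx": -0.203,"wy": 0,"wz": -0.346,"jaw": 1},{"tx": 0.092,"ty": -0.027,"tz": 0.001,"wx": -0.203,"wy": 0,"wz": -0.346,"jaw": 1},{"tx": 0.092,"ty": -0.027,"tz": 0.001,"wx": -0.203,"wy": 0,"wz": -0.346,"jaw": 1},{"tx": 0.092,"ty": -0.027,"tz": 0.001,"wx": -0.203,"wy": 0,"wz": -0.346,"jaw": 1}])

```text
time: 8.1
position: [0.4615, 0.0336, 0.0967]
eef_rot: [[0.514, 0.707, 0.485], [0.858, -0.422, -0.293], [-0.002, 0.567, -0.824]]
contact_force: [-0.1, 0.4, -0.3]
grip_width: -0.0001
```

```bash
python3 - <<'E'
from h import *
where(); goal(-.14,-.022,.011,'x')
E
```

```text
t 8.1 sq [-0.2029 -0.0215  0.0967] F [-0.13  0.41 -0.3 ] Fsq [-0.32  0.29] q [ 12.  -36.8 -46.2  53.9 -22.8  37.4] zt [ 0.485 -0.293 -0.824] w -7.671642294966458e-05
t 8.1 d [-0.0004  0.0033  0.1062] w [-0.0081  0.0012  0.0024] P [0.5152 0.0007 0.011 ]
```

>>> servo_tool(commands=[{"tx": 0,"ty": 0.001,"tz": 0.04,"wx": 0,"wy": 0,"wz": 0,"jaw": 1},{"tx": 0,"ty": 0.003,"tz": 0.08,"wx": 0,"wy": 0,"wz": 0,"jaw": 1},{"tx": 0,"ty": 0.003,"tz": 0.104,"wx": 0,"wy": 0,"wz": 0,"jaw": 1},{"tx": 0,"ty": 0.003,"tz": 0.106,"wx": 0,"wy": 0,"wz": 0,"jaw": 1}])

```text
time: 8.5
position: [0.5154, -0.0048, 0.0115]
eef_rot: [[0.525, 0.702, 0.482], [0.851, -0.432, -0.298], [-0.001, 0.566, -0.824]]
contact_force: [-1.4, -0.2, -0.6]
grip_width: 0.0001
```

```bash
python3 - <<'E'
from h import *
where(); goal(-.10,-.022,.011,'x')
cv2.imwrite(f"pics/wrist9.png",viewer.read_camera("wrist")["color"][:,:,::-1])
E
```

```text
t 8.5 sq [-0.137  -0.0267  0.0115] F [-1.43 -0.21 -0.55] Fsq [-1.12 -0.91] q [  4.5 -24.8 -49.4  36.4 -19.6  31.1] zt [ 0.482 -0.298 -0.824] w 0.00013676284151290454
t 8.5 d [0.0051 0.0301 0.0213] w [-0.0088  0.0075 -0.0093] P [ 0.5495 -0.0199  0.011 ]
```

View pics/wrist9.png

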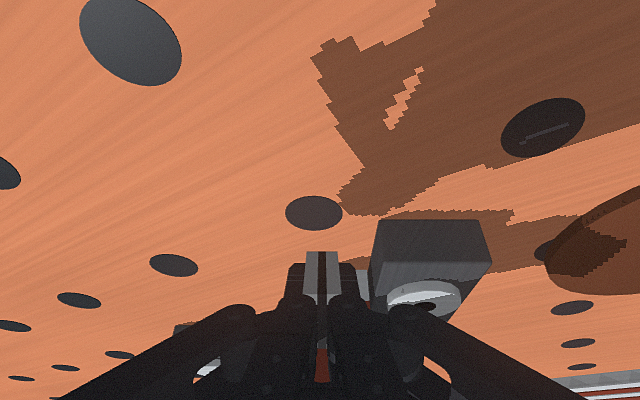

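View scene.

```bash
python3 - <<'E'
from h import *
w=viewer.read_camera("wrist"); print(w["T_tool_cam"][:3,3])
cv2.imwrite(f"pics/scene9.png",viewer.read_camera("scene")["color"][:,:,::-1])
where()
b=cv2.imread("pics/scene9.png")[70:270,170:370]; cv2.imwrite("pics/scene9c.png",cv2.resize(b,None,fx=3,fy=3,interpolation=cv2.INTER_CUBIC))
E
```

```text
[ 0.00064882 -0.07609904 -0.16174563]
t 8.65 sq [-0.1352 -0.024   0.0167] F [ 0.45 -0.34  0.08] Fsq [ 0.56 -0.06] q [  4.7 -25.1 -49.1  36.5 -19.7  31.1] zt [ 0.489 -0.297 -0.82 ] w -6.061949727624847e-05
```

View pics/scene9c.png

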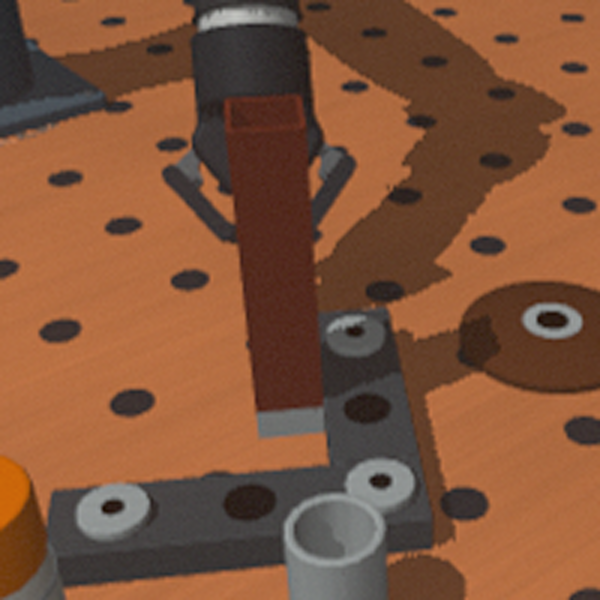

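>>> servo_tool(commands=[{"tx": 0,"ty": 0.005,"tz": 0.009,"wx": 0,"wy": 0,"wz": 0,"jaw": 1},{"tx": 0,"ty": 0.012,"tz": 0.0145,"wx": 0,"wy": 0,"wz": 0,"jaw": 1},{"tx": 0,"ty": 0.018,"tz": 0.0185,"wx": 0,"wy": 0,"wz": 0,"jaw": 1},{"tx": 0,"ty": 0.023,"tz": 0.022,"wx": 0,"wy": 0,"wz": 0,"jaw": 1},{"tx": 0,"ty": 0.026,"tz": 0.024,"wx": 0,"wy": 0,"wz": 0,"jaw": 1}])

```text
time: 9.15
position: [0.5489, -0.0216, 0.0117]
eef_rot: [[0.522, 0.699, 0.489], [0.853, -0.428, -0.297], [0.002, 0.573, -0.82]]
contact_force: [-0.8, -0.3, 0.4]
grip_width: 0.0001
```

```bash
python3 - <<'E'
from h import *
where(); goal(-.07,-.024,.011,'x')
c=viewer.read_camera("top")
a=c["color"][130:280,260:460,::-1]; cv2.imwrite("pics/top10c.png",cv2.resize(a,None,fx=4,fy=4,interpolation=cv2.INTER_CUBIC))
E
```

```text
t 9.15 sq [-0.0996 -0.0238  0.0117] F [-0.78 -0.25  0.4 ] Fsq [-0.54 -0.62] q [  1.7 -19.9 -46.3  33.2 -18.2  28.2] zt [ 0.489 -0.297 -0.82 ] w 8.475144801916784e-05
t 9.15 d [0.     0.0238 0.0175] w [-0.0013  0.003  -0.0072] P [ 0.5741 -0.037   0.011 ]
```

View pics/top10c.png

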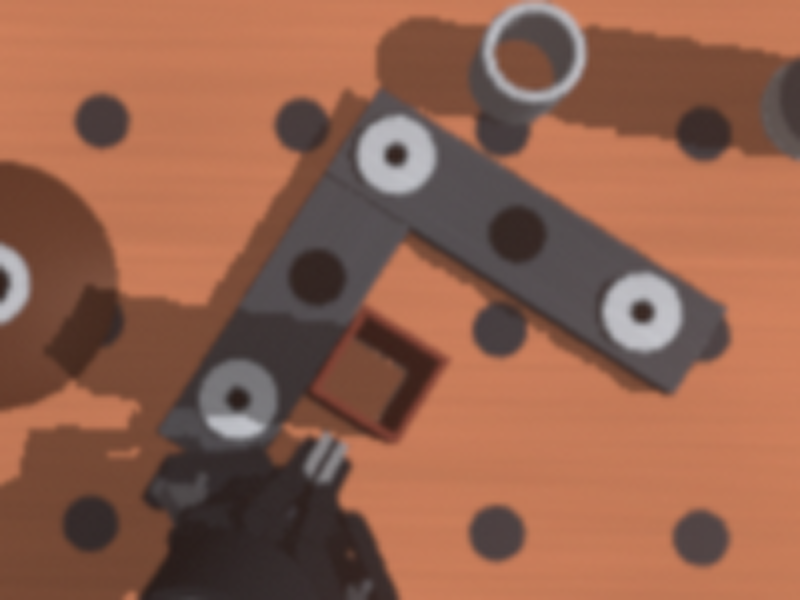

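>>> servo_tool(commands=[{"tx": 0,"ty": 0.004,"tz": 0.0028,"wx": 0,"wy": 0,"wz": 0,"jaw": 1},{"tx": 0,"ty": 0.008,"tz": 0.0057,"wx": 0,"wy": 0,"wz": 0,"jaw": 1},{"tx": 0,"ty": 0.012,"tz": 0.0085,"wx": 0,"wy": 0,"wz": 0,"jaw": 1},{"tx": 0,"ty": 0.016,"tz": 0.0113,"wx": 0,"wy": 0,"wz": 0,"jaw": 1},{"tx": 0,"ty": 0.02,"tz": 0.0142,"wx": 0,"wy": 0,"wz": 0,"jaw": 1}])

```text
time: 9.7
position: [0.5689, -0.0341, 0.0106]
eef_rot: [[0.521, 0.7, 0.488], [0.854, -0.428, -0.297], [0.001, 0.571, -0.821]]
contact_force: [-2.7, 1.2, -0.1]
grip_width: -0.0
```

```bash
python3 - <<'E'
from h import *
where(); goal(-.05,-.024,.011,'x')
c=viewer.read_camera("top")
a=c["color"][130:280,260:460,::-1]; cv2.imwrite("pics/top11c.png",cv2.resize(a,None,fx=4,fy=4,interpolation=cv2.INTER_CUBIC))
E
```

```text
t 9.7 sq [-0.076  -0.0241  0.0106] F [-2.67  1.15 -0.09] Fsq [-2.88 -0.39] q [ -0.2 -16.6 -44.1  31.7 -17.2  26.5] zt [ 0.488 -0.297 -0.821] w -3.0937080744472705e-05
t 9.7 d [0.0003 0.0215 0.0145] w [-0.0027  0.0032 -0.0063] P [ 0.5913 -0.0473  0.011 ]
```

View pics/top11c.png

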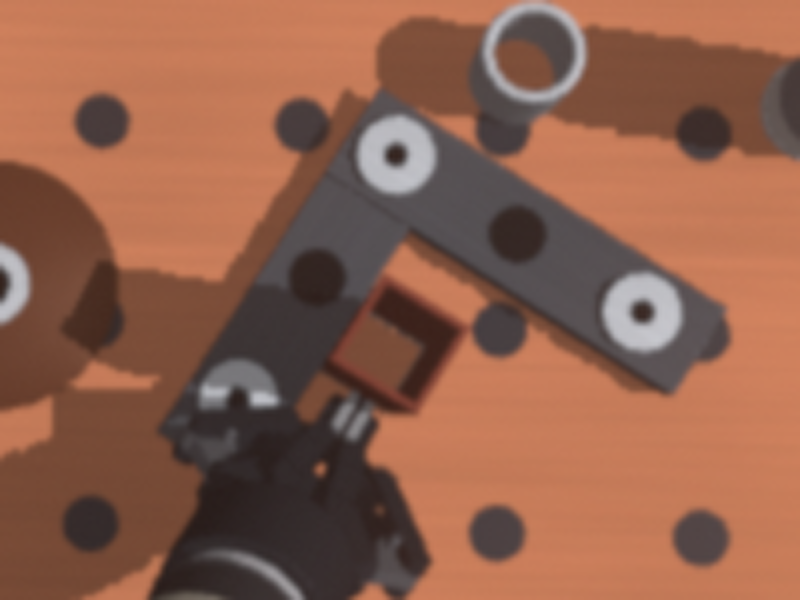

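>>> servo_tool(commands=[{"tx": 0,"ty": 0.004,"tz": 0.0028,"wx": 0,"wy": 0,"wz": 0,"jaw": 1},{"tx": 0,"ty": 0.008,"tz": 0.0056,"wx": 0,"wy": 0,"wz": 0,"jaw": 1},{"tx": 0,"ty": 0.012,"tz": 0.0084,"wx": 0,"wy": 0,"wz": 0,"jaw": 1},{"tx": 0,"ty": 0.016,"tz": 0.0112,"wx": 0,"wy": 0,"wz": 0,"jaw": 1},{"tx": 0,"ty": 0.02,"tz": 0.014,"wx": 0,"wy": 0,"wz": 0,"jaw": 1}])

```text
time: 10.25
position: [0.5899, -0.047, 0.0106]
eef_rot: [[0.521, 0.7, 0.488], [0.853, -0.428, -0.297], [0.001, 0.571, -0.821]]
contact_force: [-1.2, -0.1, -1.1]
grip_width: 0.0002
```

```bash
python3 - <<'E'
from h import *
where(); goal(-.035,-.024,.011,'x')
c=viewer.read_camera("top")
a=c["color"][130:280,260:460,::-1]; cv2.imwrite("pics/top12c.png",cv2.resize(a,None,fx=4,fy=4,interpolation=cv2.INTER_CUBIC))
E
```

```text
t 10.25 sq [-0.0514 -0.0244  0.0106] F [-1.25 -0.06 -1.13] Fsq [-1.04 -0.69] q [ -1.9 -13.3 -41.6  30.5 -16.3  24.9] zt [ 0.488 -0.297 -0.821] w 0.00023425721264194252
t 10.25 d [0.0005 0.0137 0.009 ] w [-0.0025  0.0034 -0.0065] P [ 0.6041 -0.055   0.011 ]
```

View pics/top12c.png

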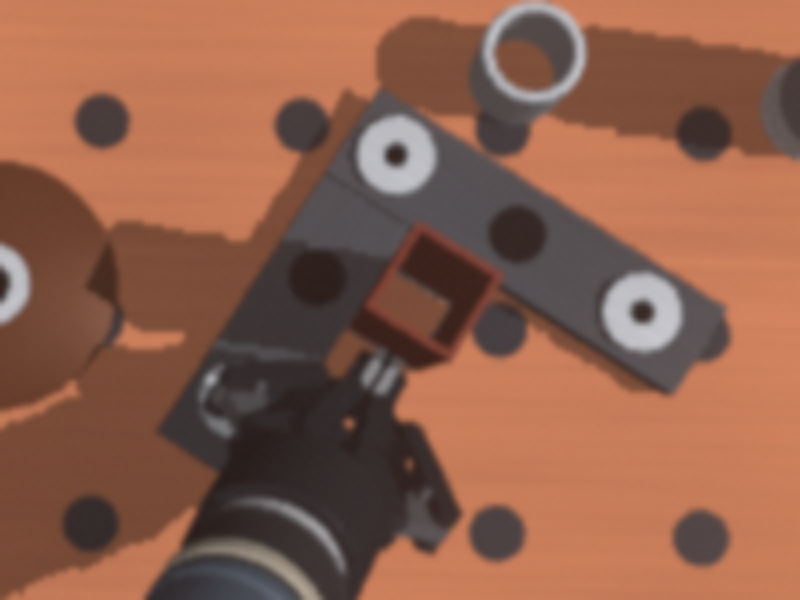

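Nearly there; contact is expected around TCP x ≈ −0.035.

>>> servo_tool(commands=[{"tx": 0,"ty": 0.0025,"tz": 0.0017,"wx": 0,"wy": 0,"wz": 0,"jaw": 1},{"tx": 0,"ty": 0.005,"tz": 0.0035,"wx": 0,"wy": 0,"wz": 0,"jaw": 1},{"tx": 0,"ty": 0.0075,"tz": 0.0052,"wx": 0,"wy": 0,"wz": 0,"jaw": 1},{"tx": 0,"ty": 0.0095,"tz": 0.0066,"wx": 0,"wy": 0,"wz": 0,"jaw": 1}])

```text
time: 10.7
position: [0.5998, -0.0529, 0.0109]
eef_rot: [[0.521, 0.7, 0.489], [0.853, -0.428, -0.297], [0.001, 0.572, -0.82]]
contact_force: [-1.6, 0.7, 0.6]
grip_width: -0.0
```

>>> servo_tool(commands=[{"tx": 0,"ty": 0.0012,"tz": 0.0008,"wx": 0,"wy": 0,"wz": 0,"jaw": 1},{"tx": 0,"ty": 0.0012,"tz": 0.0008,"wx": 0,"wy": 0,"wz": 0,"jaw": 1}])

```text
time: 10.9
position: [0.6011, -0.0537, 0.011]
eef_rot: [[0.521, 0.699, 0.489], [0.853, -0.428, -0.297], [0.001, 0.572, -0.82]]
contact_force: [-0.6, 0.4, -0.1]
grip_width: 0.0004
```

>>> servo_tool(commands=[{"tx": 0,"ty": 0.0012,"tz": 0.0008,"wx": 0,"wy": 0,"wz": 0,"jaw": 1},{"tx": 0,"ty": 0.0012,"tz": 0.0008,"wx": 0,"wy": 0,"wz": 0,"jaw": 1}])

```text
time: 11.1
position: [0.6022, -0.0543, 0.011]
eef_rot: [[0.521, 0.7, 0.489], [0.853, -0.428, -0.297], [0.001, 0.572, -0.82]]
contact_force: [-1.4, 0.3, -1.4]
grip_width: -0.0001
```

>>> servo_tool(commands=[{"tx": 0,"ty": 0.0012,"tz": 0.0008,"wx": 0,"wy": 0,"wz": 0,"jaw": 1},{"tx": 0,"ty": 0.0012,"tz": 0.0008,"wx": 0,"wy": 0,"wz": 0,"jaw": 1}])

```text
time: 11.3
position: [0.6035, -0.0551, 0.0111]
eef_rot: [[0.521, 0.7, 0.489], [0.853, -0.428, -0.297], [0.001, 0.572, -0.82]]
contact_force: [-0.7, 2.1, -0.9]
grip_width: -0.0
```

>>> servo_tool(commands=[{"tx": 0,"ty": 0.0012,"tz": 0.0008,"wx": 0,"wy": 0,"wz": 0,"jaw": 1},{"tx": 0,"ty": 0.0012,"tz": 0.0008,"wx": 0,"wy": 0,"wz": 0,"jaw": 1}])

```text
time: 11.5
position: [0.6046, -0.0555, 0.011]
eef_rot: [[0.521, 0.7, 0.489], [0.854, -0.428, -0.297], [0.002, 0.572, -0.821]]
contact_force: [-1.7, 2.0, 0.1]
grip_width: -0.0001
```

```bash
python3 - <<'E'
from h import *
where()
for n in ["top","scene"]: cv2.imwrite(f"pics/{n}13.png",viewer.read_camera(n)["color"][:,:,::-1])
a=cv2.imread("pics/top13.png")[150:250,310:410];b=cv2.imread("pics/scene13.png")[120:270,200:350]
cv2.imwrite("pics/c13.png",np.hstack([cv2.resize(x,(400,400),interpolation=cv2.INTER_CUBIC) for x in (a,b)]))
E
```

```text
t 11.5 sq [-0.0343 -0.0241  0.011 ] F [-1.67  1.97  0.15] Fsq [-2.45  0.83] q [ -3.  -11.1 -39.8  29.8 -15.7  24. ] zt [ 0.489 -0.297 -0.821] w -5.391074743495012e-05
```

View pics/c13.png

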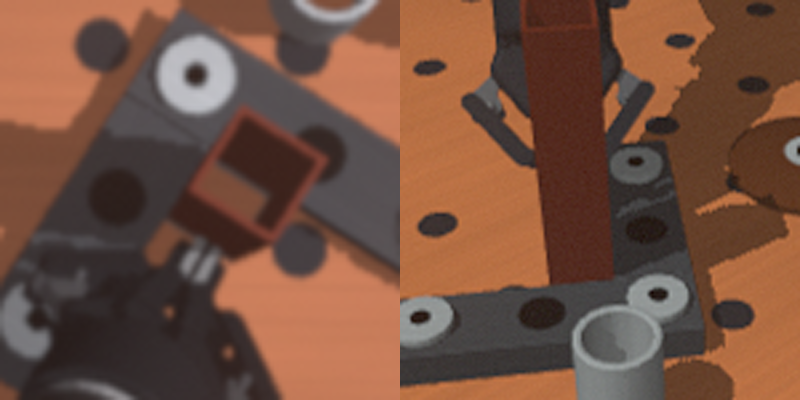

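>>> servo_tool(commands=[{"tx": 0,"ty": 0.0012,"tz": 0.0008,"wx": 0,"wy": 0,"wz": 0,"jaw": 1},{"tx": 0,"ty": 0.0012,"tz": 0.0008,"wx": 0,"wy": 0,"wz": 0,"jaw": 1}])

```text
time: 11.8
position: [0.6048, -0.0555, 0.0105]
eef_rot: [[0.52, 0.702, 0.487], [0.854, -0.428, -0.295], [0.001, 0.57, -0.822]]
contact_force: [-8.4, 5.2, 4.9]
grip_width: -0.0001
```

>>> servo_tool(commands=[{"tx": 0,"ty": 0.0008,"tz": 0.0006,"wx": 0,"wy": 0,"wz": 0,"jaw": 1},{"tx": 0,"ty": 0.0008,"tz": 0.0006,"wx": 0,"wy": 0,"wz": 0,"jaw": 1}])

```text
time: 12.0
position: [0.6049, -0.0555, 0.0099]
eef_rot: [[0.519, 0.703, 0.486], [0.855, -0.428, -0.295], [0.001, 0.568, -0.823]]
contact_force: [-12.0, 6.9, 6.7]
grip_width: -0.0
```

>>> servo_tool(commands=[{"tx": 0,"ty": 0.0008,"tz": 0.0006,"wx": 0,"wy": 0,"wz": 0,"jaw": 1},{"tx": 0,"ty": 0.0008,"tz": 0.0006,"wx": 0,"wy": 0,"wz": 0,"jaw": 1}])

```text
time: 12.2
position: [0.6049, -0.0555, 0.0091]
eef_rot: [[0.519, 0.704, 0.485], [0.855, -0.427, -0.294], [0.0, 0.567, -0.824]]
contact_force: [-15.1, 9.2, 9.2]
grip_width: -0.0004
```

>>> servo_tool(commands=[{"tx": 0,"ty": -0.004,"tz": -0.003,"wx": 0,"wy": 0,"wz": 0,"jaw": 1},{"tx": 0,"ty": -0.016,"tz": -0.012,"wx": 0,"wy": 0,"wz": 0,"jaw": 1},{"tx": 0,"ty": -0.041,"tz": -0.03,"wx": 0,"wy": 0,"wz": 0,"jaw": 1},{"tx": 0,"ty": -0.07,"tz": -0.06,"wx": 0,"wy": 0,"wz": 0,"jaw": 1},{"tx": 0,"ty": -0.09,"tz": -0.1,"wx": 0,"wy": 0,"wz": 0,"jaw": 1}])

```text
time: 12.7
position: [0.4932, 0.0102, 0.0397]
eef_rot: [[0.523, 0.701, 0.486], [0.852, -0.429, -0.299], [-0.001, 0.57, -0.821]]
contact_force: [-0.5, 0.3, 0.5]
grip_width: -0.0005
```

```bash
python3 - <<'E'
from h import *
where()
for n in ["top","scene"]: cv2.imwrite(f"pics/{n}14.png",viewer.read_camera(n)["color"][:,:,::-1])
a=cv2.imread("pics/top14.png")[150:250,310:410];b=cv2.imread("pics/scene14.png")[120:270,200:350]
cv2.imwrite("pics/a14.png",cv2.resize(a,(600,600),interpolation=cv2.INTER_CUBIC))
cv2.imwrite("pics/b14.png",cv2.resize(b,(600,600),interpolation=cv2.INTER_CUBIC))
goal(-.20,-.12,.1,'y')
E
```

```text
t 12.7 sq [-0.1637 -0.0252  0.0397] F [-0.5   0.34  0.48] Fsq [-0.6   0.03] q [  7.4 -30.3 -49.4  42.5 -21.1  33.6] zt [ 0.486 -0.299 -0.821] w -0.0005292055923361734
t 12.8 d [-0.0983  0.0009 -0.0663] w [ 0.9491 -0.0081  1.6486] P [ 0.4133 -0.0524  0.1   ]
```

View pics/a14.png

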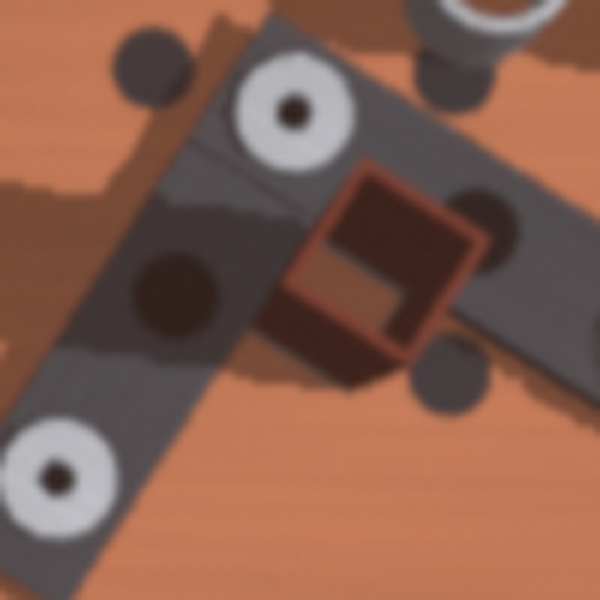

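View pics/b14.png

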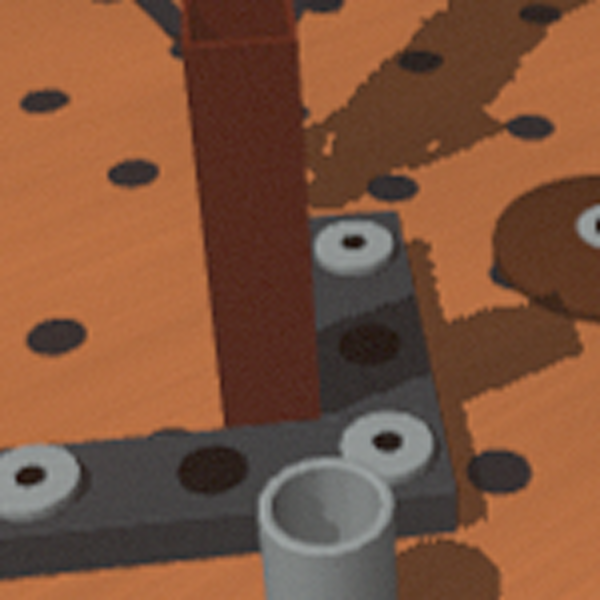

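```bash
python3 - <<'E'
from h import *
c=viewer.read_camera("top"); s=viewer.read_camera("scene")
f=lambda u,v,z:ray(c,310+u/6-.42,150+v/6-.42,z)[:2]-O
T=[f(*p,.2) for p in [(362,158),(491,238),(412,364),(282,287)]]
m=np.mean(T,0); print("tube",m@ex,m@ey)
for i in range(4):
    e=T[(i+1)%4]-T[i]; print(np.linalg.norm(e),np.degrees(np.arctan2(e[1],e[0]))%90-59)
g=lambda u,v,z:ray(s,200+u/4-.375,120+v/4-.375,z)[:2]-O
for p in [(228,425),(320,417)]: P=g(*p,.025); print("edge z25",P@ex,P@ey)
for d in [(.5655,-.0448),(.6049,-.0555)]: 
  d=np.array(d)-O; print(d@ex,d@ey)
E
```

```text
tube -0.01955928222440376 -0.020907661247878722
0.03958372352016624 0.16280825533515042
0.038983342754327716 -0.057430709076385256
0.039291638691591295 1.477264565637043
0.039884680208451574 0.3819908369919176
edge z25 -5.091074161980922e-05 -0.036951898119418944
edge z25 0.0007175150524042222 0.0009612767630934847
-0.07339634453367848 -0.0351178958523081
-0.03411304548447768 -0.023997085818364575
```

>>> servo_tool(commands=[{"tx": -0.098,"ty": 0.001,"tz": -0.066,"wx": 0,"wy": 0,"wz": 0,"jaw": 1},{"tx": -0.098,"ty": 0.001,"tz": -0.066,"wx": 0.949,"wy": -0.008,"wz": 1.649,"jaw": 1},{"tx": -0.098,"ty": 0.001,"tz": -0.066,"wx": 0.949,"wy": -0.008,"wz": 1.649,"jaw": 1},{"tx": -0.098,"ty": 0.001,"tz": -0.066,"wx": 0.949,"wy": -0.008,"wz": 1.649,"jaw": 1},{"tx": -0.098,"ty": 0.001,"tz": -0.066,"wx": 0.949,"wy": -0.008,"wz": 1.649,"jaw": 1}])

```text
time: 13.4
position: [0.4147, -0.0557, 0.0978]
eef_rot: [[0.836, 0.452, 0.31], [0.502, -0.859, -0.101], [0.221, 0.24, -0.945]]
contact_force: [0.2, -0.4, 0.4]
grip_width: -0.0001
```

```bash
python3 - <<'E'
from h import *
where(); goal(-.12,-.18,.1,'y')
E
```

```text
t 13.4 sq [-0.1971 -0.1221  0.0978] F [ 0.19 -0.4   0.4 ] Fsq [ 0.37 -0.24] q [-16.4 -37.7 -41.3  67.4  -0.5  44.1] zt [ 0.31  -0.101 -0.945] w -5.257832560479955e-05
t 13.4 d [-0.0141  0.0936  0.0182] w [ 0.6506 -0.0031  1.1173] P [ 0.4509 -0.145   0.1   ]
```

>>> servo_tool(commands=[{"tx": -0.014,"ty": 0.094,"tz": 0.018,"wx": 0.651,"wy": -0.003,"wz": 1.117,"jaw": 1},{"tx": -0.014,"ty": 0.094,"tz": 0.018,"wx": 0.651,"wy": -0.003,"wz": 1.117,"jaw": 1},{"tx": -0.014,"ty": 0.094,"tz": 0.018,"wx": 0.651,"wy": -0.003,"wz": 1.117,"jaw": 1},{"tx": -0.014,"ty": 0.094,"tz": 0.018,"wx": 0.651,"wy": -0.003,"wz": 1.117,"jaw": 1},{"tx": -0.014,"ty": 0.094,"tz": 0.018,"wx": 0.651,"wy": -0.003,"wz": 1.117,"jaw": 1}])

```text
time: 13.9
position: [0.4511, -0.146, 0.0979]
eef_rot: [[0.973, -0.056, 0.226], [-0.116, -0.959, 0.26], [0.202, -0.279, -0.939]]
contact_force: [-0.1, 0.1, -0.2]
grip_width: 0.0001
```

```bash
python3 - <<'E'
from h import *
where(); goal(-.024,-.14,.06,'y')
E
```

```text
t 13.9 sq [-0.1193 -0.1808  0.0979] F [-0.06  0.12 -0.22] Fsq [-0.12  0.07] q [-40.6  -9.1 -20.9  78.   20.1  54.6] zt [ 0.226  0.26  -0.939] w 6.801422145887301e-05
t 13.9 d [0.0939 0.0183 0.0551] w [0.2734 0.0026 0.4675] P [ 0.5538 -0.1601  0.06  ]
```

>>> servo_tool(commands=[{"tx": 0.01,"ty": 0.002,"tz": 0.006,"wx": 0.273,"wy": 0.003,"wz": 0.468,"jaw": 1},{"tx": 0.03,"ty": 0.006,"tz": 0.018,"wx": 0.273,"wy": 0.003,"wz": 0.468,"jaw": 1},{"tx": 0.06,"ty": 0.012,"tz": 0.036,"wx": 0.273,"wy": 0.003,"wz": 0.468,"jaw": 1},{"tx": 0.094,"ty": 0.018,"tz": 0.055,"wx": 0.273,"wy": 0.003,"wz": 0.468,"jaw": 1},{"tx": 0.094,"ty": 0.018,"tz": 0.055,"wx": 0.273,"wy": 0.003,"wz": 0.468,"jaw": 1}])

```text
time: 14.4
position: [0.5535, -0.1584, 0.0536]
eef_rot: [[0.859, -0.422, 0.289], [-0.511, -0.703, 0.494], [-0.005, -0.572, -0.82]]
contact_force: [-1.1, 0.3, 0.1]
grip_width: -0.0003
```

```bash
python3 - <<'E'
from h import *
cv2.imwrite("pics/wrist15.png",viewer.read_camera("wrist")["color"][:,:,::-1])
where(); goal(-.024,-.09,.012,'y')
E
```

```text
t 14.45 sq [-0.0264 -0.1385  0.056 ] F [-0.39  0.24 -0.25] Fsq [-0.46  0.  ] q [-42.2  13.6  -7.1  77.4  34.   76. ] zt [ 0.289  0.493 -0.821] w -2.815289928989658e-05
t 14.45 d [ 0.0028 -0.0146  0.0638] w [0.0024 0.0062 0.0025] P [ 0.5796 -0.1173  0.012 ]
```

View pics/wrist15.png

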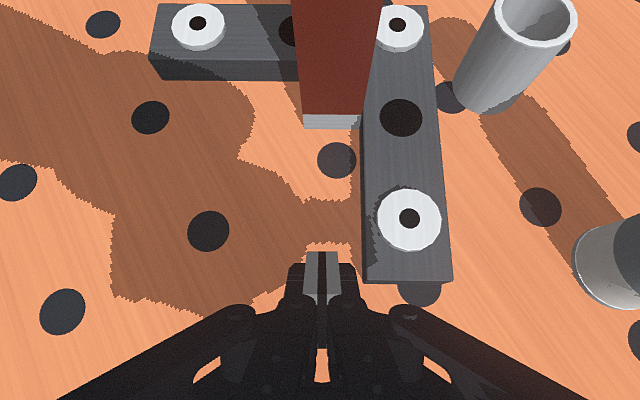

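>>> servo_tool(commands=[{"tx": 0.001,"ty": -0.003,"tz": 0.02,"wx": 0,"wy": 0.006,"wz": 0,"jaw": 1},{"tx": 0.001,"ty": -0.008,"tz": 0.042,"wx": 0,"wy": 0.006,"wz": 0,"jaw": 1},{"tx": 0.001,"ty": -0.014,"tz": 0.064,"wx": 0,"wy": 0.006,"wz": 0,"jaw": 1},{"tx": 0.001,"ty": -0.014,"tz": 0.064,"wx": 0,"wy": 0.006,"wz": 0,"jaw": 1}])

```text
time: 14.85
position: [0.5772, -0.1138, 0.015]
eef_rot: [[0.86, -0.416, 0.295], [-0.51, -0.708, 0.489], [0.005, -0.571, -0.821]]
contact_force: [-0.1, 0.1, -0.9]
grip_width: 0.0003
```

```bash
python3 - <<'E'
from h import *
where(); goal(-.025,-.042,.011,'y')
E
```

```text
t 14.85 sq [-0.0279 -0.0882  0.015 ] F [-0.14  0.13 -0.87] Fsq [-0.19  0.04] q [-37.1  13.8 -11.8  68.6  34.6  82.2] zt [ 0.295  0.489 -0.821] w 0.0003273163601581665
t 14.85 d [ 0.0031 -0.0357  0.0297] w [ 0.0031 -0.0014  0.0075] P [ 0.6034 -0.0756  0.011 ]
```

>>> servo_tool(commands=[{"tx": 0.001,"ty": -0.007,"tz": 0.008,"wx": 0,"wy": 0,"wz": 0,"jaw": 1},{"tx": 0.002,"ty": -0.015,"tz": 0.0135,"wx": 0,"wy": 0,"wz": 0,"jaw": 1},{"tx": 0.002,"ty": -0.023,"tz": 0.019,"wx": 0,"wy": 0,"wz": 0,"jaw": 1},{"tx": 0.002,"ty": -0.031,"tz": 0.0245,"wx": 0,"wy": 0,"wz": 0,"jaw": 1},{"tx": 0.002,"ty": -0.034,"tz": 0.0265,"wx": 0,"wy": 0,"wz": 0,"jaw": 1}])

```text
time: 15.35
position: [0.603, -0.0787, 0.015]
eef_rot: [[0.859, -0.415, 0.298], [-0.511, -0.708, 0.487], [0.009, -0.572, -0.821]]
contact_force: [0.0, -0.2, -0.3]
grip_width: 0.0002
```

```bash
python3 - <<'E'
from h import *
where()
E
```

```text
t 15.35 sq [-0.0238 -0.0449  0.015 ] F [ 0.02 -0.22 -0.28] Fsq [ 0.13 -0.18] q [-32.6  13.6 -12.   65.2  34.9  87.7] zt [ 0.298  0.487 -0.821] w 0.00023212184832718642
```

>>> servo_tool(commands=[{"tx": 0,"ty": 0.0017,"tz": 0.0025,"wx": 0,"wy": 0,"wz": 0,"jaw": 1},{"tx": 0,"ty": -0.0015,"tz": 0.0048,"wx": 0,"wy": 0,"wz": 0,"jaw": 1},{"tx": 0,"ty": -0.004,"tz": 0.0065,"wx": 0,"wy": 0,"wz": 0,"jaw": 1},{"tx": 0,"ty": -0.005,"tz": 0.0072,"wx": 0,"wy": 0,"wz": 0,"jaw": 1}])

```text
time: 15.75
position: [0.6066, -0.0724, 0.0113]
eef_rot: [[0.859, -0.417, 0.298], [-0.512, -0.707, 0.488], [0.008, -0.572, -0.821]]
contact_force: [-0.2, -0.1, -0.1]
grip_width: 0.0003
```

>>> servo_tool(commands=[{"tx": 0,"ty": -0.0008,"tz": 0.0006,"wx": 0,"wy": 0,"wz": 0,"jaw": 1},{"tx": 0,"ty": -0.0008,"tz": 0.0006,"wx": 0,"wy": 0,"wz": 0,"jaw": 1}])

```text
time: 15.95
position: [0.6071, -0.0717, 0.0114]
eef_rot: [[0.859, -0.416, 0.298], [-0.512, -0.707, 0.487], [0.008, -0.571, -0.821]]
contact_force: [-0.1, -1.2, -0.7]
grip_width: 0.0003
```

```bash
python3 - <<'E'
from h import *
where()
E
```

```text
t 15.95 sq [-0.0239 -0.0367  0.0114] F [-0.11 -1.23 -0.72] Fsq [ 0.54 -1.11] q [-31.8  13.8 -12.2  64.2  34.9  88.8] zt [ 0.298  0.487 -0.821] w 0.0002899634401705603
```

>>> servo_tool(commands=[{"tx": 0,"ty": -0.0008,"tz": 0.0006,"wx": 0,"wy": 0,"wz": 0,"jaw": 1},{"tx": 0,"ty": -0.0008,"tz": 0.0006,"wx": 0,"wy": 0,"wz": 0,"jaw": 1}])

```text
time: 16.15
position: [0.6076, -0.071, 0.0113]
eef_rot: [[0.859, -0.417, 0.298], [-0.512, -0.707, 0.487], [0.008, -0.571, -0.821]]
contact_force: [0.5, -0.3, -0.5]
grip_width: -0.0
```

>>> servo_tool(commands=[{"tx": 0,"ty": -0.0008,"tz": 0.0006,"wx": 0,"wy": 0,"wz": 0,"jaw": 1},{"tx": 0,"ty": -0.0008,"tz": 0.0006,"wx": 0,"wy": 0,"wz": 0,"jaw": 1}])

```text
time: 16.35
position: [0.6078, -0.0708, 0.0113]
eef_rot: [[0.858, -0.418, 0.298], [-0.513, -0.708, 0.486], [0.008, -0.57, -0.822]]
contact_force: [-2.9, -3.5, 1.5]
grip_width: -0.0002
```

>>> servo_tool(commands=[{"tx": 0,"ty": -0.0008,"tz": 0.0006,"wx": 0,"wy": 0,"wz": 0,"jaw": 1},{"tx": 0,"ty": -0.0008,"tz": 0.0006,"wx": 0,"wy": 0,"wz": 0,"jaw": 1}])

```text
time: 16.55
position: [0.6079, -0.0707, 0.0112]
eef_rot: [[0.858, -0.419, 0.297], [-0.513, -0.708, 0.485], [0.007, -0.569, -0.823]]
contact_force: [-6.3, -6.0, 4.4]
grip_width: 0.0001
```

```bash
python3 - <<'E'
from h import *
where()
E
```

```text
t 16.55 sq [-0.0237 -0.0355  0.0112] F [-6.33 -5.95  4.37] Fsq [-2.36 -8.36] q [-31.5  13.8 -12.2  64.   34.7  89.2] zt [ 0.297  0.485 -0.823] w 0.00010907327877135887
```

>>> servo_tool(commands=[{"tx": 0,"ty": 0.004,"tz": -0.003,"wx": 0,"wy": 0,"wz": 0,"jaw": 1},{"tx": 0,"ty": 0.016,"tz": -0.012,"wx": 0,"wy": 0,"wz": 0,"jaw": 1},{"tx": 0,"ty": 0.041,"tz": -0.03,"wx": 0,"wy": 0,"wz": 0,"jaw": 1},{"tx": -0.01,"ty": 0.07,"tz": -0.06,"wx": 0,"wy": 0,"wz": 0,"jaw": 1},{"tx": -0.02,"ty": 0.09,"tz": -0.1,"wx": 0,"wy": 0,"wz": 0,"jaw": 1}])

```text
time: 17.05
position: [0.5221, -0.1702, 0.04]
eef_rot: [[0.86, -0.417, 0.295], [-0.511, -0.706, 0.491], [0.004, -0.573, -0.82]]
contact_force: [-0.2, 0.1, -0.6]
grip_width: 0.0002
```

>>> servo_tool(commands=[{"tx": 0,"ty": 0,"tz": -0.04,"wx": 0,"wy": 0,"wz": 0,"jaw": 1},{"tx": 0,"ty": 0,"tz": -0.06,"wx": 0,"wy": 0,"wz": 0,"jaw": 1},{"tx": 0,"ty": 0,"tz": -0.06,"wx": 0,"wy": 0,"wz": 0,"jaw": 1},{"tx": 0,"ty": 0,"tz": -0.06,"wx": 0,"wy": 0,"wz": 0,"jaw": 1}])

```text
time: 17.45
position: [0.5066, -0.2005, 0.0907]
eef_rot: [[0.859, -0.416, 0.299], [-0.512, -0.707, 0.487], [0.008, -0.572, -0.82]]
contact_force: [0.1, 0.8, -0.4]
grip_width: -0.0001
```

```bash
python3 - <<'E'
from h import *
where()
for n in ["top","scene"]: cv2.imwrite(f"pics/{n}16.png",viewer.read_camera(n)["color"][:,:,::-1])
a=cv2.imread("pics/top16.png")[150:250,310:410];b=cv2.imread("pics/scene16.png")[70:270,180:380]
cv2.imwrite("pics/c16.png",np.hstack([cv2.resize(x,(400,400),interpolation=cv2.INTER_CUBIC) for x in (a,b)]))
cv2.imwrite("pics/d16.png",cv2.resize(cv2.absdiff(cv2.imread("pics/top16.png"),cv2.imread("pics/top0.png")),None,fx=1,fy=1))
E
```

```text
t 17.45 sq [-0.0437 -0.1989  0.0907] F [ 0.05  0.84 -0.36] Fsq [-0.39  0.75] q [-48.9  11.4  -5.8  84.6  33.1  68.3] zt [ 0.299  0.487 -0.82 ] w -8.925738500352974e-05
```

View pics/c16.png

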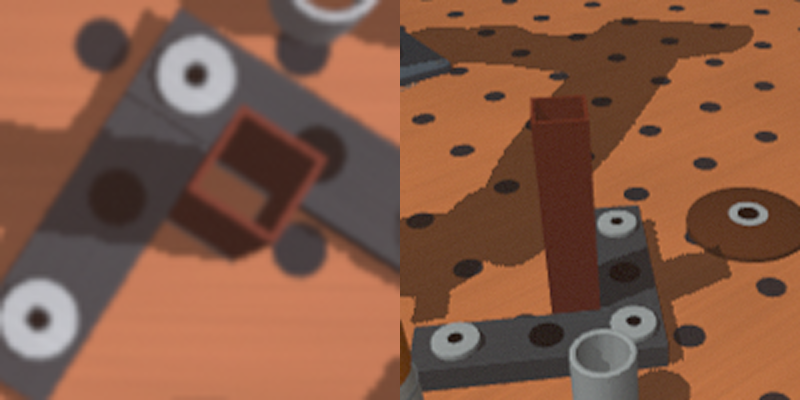

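View pics/d16.png

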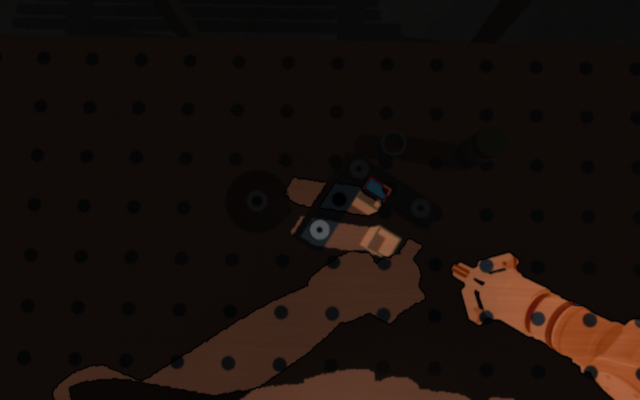

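```bash
python3 -c "
from plant import bot; print(bot.finish_job())"
```

```text
the job is handed in; nothing more can be done
None
```

The tube stands in the inside corner of the stop square, as far as my checks can show, and I handed the job in at about 17.5 s. No verdict was reported.

**What I did:** With the jaws shut and the tool tilted back 35°, I pushed the tube low on its foot. The fingertips met it no more than about 30 mm above the table. I slid it flush to the left arm first, then along that arm into the right arm. I then pressed once more toward the left arm and backed the robot clear.

**What the checks showed:**
- **Left arm:** The second press met firm resistance straight away, with no sliding. The tool stopped at y ≈ -0.0355 m in the square's frame, against -0.0351 m when the tube was first flush.
- **Right arm:** The last push stopped hard against it, at about 18 N.
- **Pose from the top camera, before the last press:** The tube's centre was at about (-0.0196, -0.0209) m, against a home of (-0.020, -0.020) m. Most of its edges were within 0.4° of the arms.
- **Last pictures:** The tube looks upright with no visible gap at either arm. The can, flap disc and stub show no movement, and the robot is well clear.

**What disagreed:**
- **Fingertip position:** In the pictures the real fingertips ended about 10 to 15 mm short of the stated tool end. I judged the final seating by contact force and the pictures.
- **Tube edge angle:** One of the four tube edges read 1.5° off, which I took to be pixel error.

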